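Stock the dish dispenser and hold one dish out

TASK

Stock the empty dish dispenser: lower the two petri dishes, level, between its guides, the first into the shuttle's pocket and the second squarely on top of it. Then pull the shuttle out by its knob, against its return spring, until the line on its nose meets the lines on the base, so that the lower dish comes out under the gate while the other stays in the magazine. Finish still gripping the knob and holding the shuttle at the line, so that a colleague can take the dish; leave the vials and the chip alone.

Things in the scene. Friction and masses are not known exactly. Their poses are not given: they have to be found in the camera images.
- petri_a: Closed clear petri dish (its lid does not come off), 60 mm in diameter, 14 mm high, 30 g; lies flat on the worktop. Origin: centre of its underside; z up. The two dishes are alike and may be used in either order.
- petri_b: The other closed clear petri dish, 60 mm in diameter, 14 mm high, 30 g. Origin: centre of its underside; z up.
- dispenser: Dish dispenser, fixed to the worktop: dark steel base plate, top 8 mm up, x = -122 to 134, y = -50 to 50 mm, with two upright aluminium panels across it that guide a column of dishes. Origin: on the worktop below the column's axis; -x points out of the front, the way the shuttle pulls out (roughly to the robot), z up. All heights given are above the worktop.
- magazine (a point): Axis of the dish column at 11 mm height; axes as the dispenser's. Panels stand at |x| = 32 to 36 mm, |y| < 46 mm, to 55 mm height. Their guide faces, 35 degrees either side of the x axis, touch a circle of 31.5 mm radius about this axis (1.5 mm clearance). Both sides (+y, -y) are open for |x| < 20 mm, nothing above 11 mm, for fingers that grip a dish across y and lower it.
- guide_top (a point): Column axis at 64 mm height, the top of the guides, which flare outward from 55 to 64 mm.
- gate (a point): Middle of the lower edge of the front panel (gate), x = -34 mm, 27 mm high. The letterbox below it is 68 mm wide: the lowest dish passes, the dish above is held back.
- pocket (a point): Centre of the floor of the shuttle's pocket, 11 mm high, at the magazine point when the shuttle is home. It holds one dish with about 1 mm clearance between V-shaped ends: tail (behind, top 23.5 mm) and nose (in front, top 15 mm); sides open. Undersides: lower dish 11 mm, upper dish 25 mm; when the shuttle is out the upper dish has dropped 1.5 mm on to the tail.
- shuttle (a joint): Travel of the black plastic shuttle, m: 0 home (as at the start), growing as it is pulled out along the dispenser's -x; 0.075 with its line at the mark, 0.092 at its end stop. The spring pulls it home with 4 N at 0 and 5.9 N at the mark; let go, it runs home. Shuttle 184 x 54 mm, straight, without play.
- pointer (a point): Middle of the white line across the top of the shuttle's nose, 15 mm high, 40 mm in front of the pocket centre.
- mark (a point): Middle of the lines engraved across both edges of the base (white on the plate, dark on the bright rails), 115 mm in front of the magazine point, 11 mm high: pointer and mark agree along the dispenser's x when the shuttle is out by 75 mm.
- pull_knob: Upright steel pull knob, free to spin on its pin, on the shuttle's nose, 72 mm in front of the pocket centre: waist 17.6 mm in diameter from 20 to 43 mm height, head 23 mm in diameter from 46 mm to its top at 51 mm. Origin: centre of its foot, 15 mm high, on top of the nose.
- vial_a: Bystander: glass vial with black cap, 25 mm in diameter, 49 mm high, origin at its foot. Leave it alone.
- vial_b: Bystander: empty glass vial with black cap, 25 mm in diameter, 49 mm high, origin at its foot. Leave it alone.
- chip_valves: Bystander: clear flat chip 31 x 76 x 4 mm, origin at the centre of its underside. Leave it alone.

How it is judged:
By the outcome, as a careful person would: the job done as asked, in the order asked, and still so for the second after the job is handed in, while the arm keeps its last pose, push and grip.
It also fails if it takes over 72 s, if anything falls off the work surface, if the arm or the gripper's body presses on something with over 40 N, if the wrist force passes 120 N, or if a joint passes its speed limit or range.

ROBOT

A 6-joint arm with a two-finger parallel gripper is mounted at the origin on a cart in front of the work surface, level with it; the furniture and walls round the work are solid. World frame = base frame: x ahead of the robot, y to its left, z up, the work surface at z = 0. Lengths are in mm, angles in rad, forces in N, time in s.
With the tool pointing down it reaches from about 350 to 975 mm from the base axis. Payload 7.1 kg.
Tool frame: the origin (TCP) lies at the very end of the fingers, on their centre line; the grasp point (between the pads) lies 19 mm behind it; y points along the fingers, x is the direction in which the jaws open and shut, and the axes are right-handed (so a half turn about y gives the same grasp; the last joint's range is limited). The gripper opens to 88 mm and grips with 3 to 60 N. Pads are 20 mm wide; open, the fingers measure 115 mm over their backs; the gripper's body (75 mm by 178 mm) begins 61 mm behind the grasp point.
Start: joints at [-1.255, 0.423, 1.63, -0, 1.089, -0.019], TCP at [205.38, -590.274, 222.675] pointing down, gripper open.
Joint ranges: [-3, 3], [-0.9, 2.11], [0.09, 2.58], [-1.31, 4.45], [0.11, 2.69], [-2.54, 2.54]. Speed limits (rad/s): [2.39, 2.39, 3.01, 3.14, 3.14, 3.14].

INTERFACE

Orientations are given as a rotation vector (axis times angle).
In Python, from workcell import ctrl gives the robot as it stands. The module is installed in compiled form; this text tells all that it offers.
- The arm moves only by the tool jog_arm, never from a script. Its argument "steps" is a list of rows, each an object with "turn": the turn, a rotation vector about the world's x, y, z scaled (see below), a list of three; "dp": the shift along the world's x, y, z scaled (see below), a list of three; "claw": the opening, from 0 (shut) to 1 (fully open). In form: [{"turn": [wx, wy, wz], "dp": [x, y, z], "claw": claw}, ...]. A call has 1 to 12 rows; each row is the pose to reach, as a shift and turn from the pose measured when the call began, turning the shorter way round; what a row does not reach only later rows make up. The controller multiplies each number of a shift by 80 mm and each number of a turn by pi rad. A row lasts 1/12 s, in which the tool goes at most 41.7 mm and 7.16 degrees, less where a joint would pass 70% of its speed; a pose out of reach is approached as far as the arm can. A call with a number of a shift or a turn outside -1 to 1 is refused whole. A call with a gripper value outside its range is refused whole. The fingers move at their own pace and stop on an object; the grip force is fixed at half the most. Time passes only in rows, so rows that repeat a pose let the fingers close. It gives the time, the measured TCP pose, the force and the opening at its end, in the units of the state.
- ctrl.get_obs(): the state, without advancing time (a new reading comes with each control period).
- ctrl.get_image(name): name is "scene" or "top"; returns a dict with "img" (480x640x3 uint8, red, green, blue), "range_z" (480x640 float32, mm along the optical axis (not along the pixel's ray), 0 where there is no reading), "fovy" (degrees; the focal length in pixels is half the picture's height over the tangent of half this angle, whatever the lens; pixels are square), "cx", "cy" (the principal point, pixels), "camera_from_world" (4x4, takes a point from world to camera coordinates). Camera axes: x right, y down, z forward; pixel columns grow to the right and rows downward; lengths in mm; the calibration is good to about 2 mm. A picture is of the moment at which its call begins.
- ctrl.close_job(): hands the job in, once; it reports no verdict.
The state is a dict: "t": time; "qpos": joint angles; "qvel": joint speeds; "joint_torque": joint torques, N m; "ee_pos": TCP position; "orientation": TCP orientation; "ft_force": force on the tool from outside, world axes, zero at the start; "moment": the same for the moment, N m; "width": finger opening in mm.
Only numpy, scipy, OpenCV 4.12 (cv2) and the standard library are available. Lean on these libraries where they do the work, as an engineer would, in place of code of your own. Each camera call takes 0.05 s, during which the arm holds its last target.

## Working session

There is one attempt and no reset: what is moved stays moved. The work goes in short steps, Python scripts to look and compute and a tool call to move; the robot and the scene stay as the last step left them, time stands still between calls to the robot, and variables do not carry over. Pictures are saved under pics/ and viewed, and the job is handed in when it is done.

Besides the shell and the picture viewer there is one more tool, called after "Request:" as name(argument=value, ...), one argument or row to a line, values as JSON. jog_arm: Moves the arm, as the interface text tells. Its arguments: {"type":"object","properties":{"steps":{"type":"array","items":{"type":"object","properties":{"turn":{"type":"array","items":{"type":"number"}},"dp":{"type":"array","items":{"type":"number"}},"claw":{"type":"number"}}}}},"required":["steps"]}

```bash
mkdir -p pics; cat > h.py <<'E'
import numpy as np,cv2
from workcell import ctrl
def cam(n):
    d=ctrl.get_image(n); d['f']=240/np.tan(np.radians(d['fovy'])/2); return d
def ray(d,u,v,z):
    T=np.array(d['camera_from_world']);R=T[:3,:3];c=-R.T@T[:3,3]
    r=R.T@np.array([(u-d['cx'])/d['f'],(v-d['cy'])/d['f'],1.]);return c+r*(z-c[2])/r[2]
def pix(d,p):
    T=np.array(d['camera_from_world']);q=T[:3,:3]@np.array(p)+T[:3,3];return d['f']*q[0]/q[2]+d['cx'],d['f']*q[1]/q[2]+d['cy']
def pts(d):
    T=np.array(d['camera_from_world']);v,u=np.mgrid[:480,:640];z=d['range_z']
    q=np.stack([(u-d['cx'])/d['f']*z,(v-d['cy'])/d['f']*z,z],-1);return (q-T[:3,3])@T[:3,:3]
def save(d,n): cv2.imwrite('pics/'+n,d['img'][:,:,::-1])
E
python3 - <<'E'
from h import *
import pickle
for n in('scene','top'):
    d=cam(n);save(d,n+'0.png');pickle.dump(d,open(n+'0.pkl','wb'));print(n,d['fovy'],d['cx'],d['cy'],np.round(d['camera_from_world'],3))
print(ctrl.get_obs())
E
```

```text
scene 44.35376899705552 314.70336281514363 242.20221069787453 [[ 8.91000e-01 -4.55000e-01  1.00000e-03 -4.97557e+02]
 [-1.73000e-01 -3.41000e-01 -9.24000e-01  1.73767e+02]
 [ 4.20000e-01  8.23000e-01 -3.82000e-01  8.29494e+02]
 [ 0.00000e+00  0.00000e+00  0.00000e+00  1.00000e+00]]
top 49.07887371928142 323.7277045804848 234.3771627197327 [[-2.500000e-02 -9.990000e-01 -3.500000e-02  9.548000e+00]
 [-9.900000e-01  3.000000e-02 -1.370000e-01  5.526760e+02]
 [ 1.380000e-01  3.100000e-02 -9.900000e-01  1.047144e+03]
 [ 0.000000e+00  0.000000e+00  0.000000e+00  1.000000e+00]]
{'t': 0.1, 'qpos': array([-1.25499661e+00,  4.23752214e-01,  1.63059156e+00,  2.12635398e-05,
        1.08859503e+00, -1.89958291e-02]), 'qvel': array([ 0.00043988, -0.00235793, -0.00234281, -0.00092182,  0.00129138,
        0.00023138]), 'joint_torque': array([ 1.27332994e-03, -5.45613992e+01, -2.74323839e+01,  6.45084959e-02,
        1.88682089e-02, -2.67690842e-05]), 'ee_pos': array([ 205.23993776, -589.82087565,  221.99570149]), 'orientation': array([-1.3483471 ,  0.95990891, -0.95813631]), 'ft_force': array([ 0.91542189, -0.30850652, -0.31428308]), 'moment': array([-0.03754027,  0.0267909 , -0.02619539]), 'width': 88.14227556627445}
```

View pics/scene0.png

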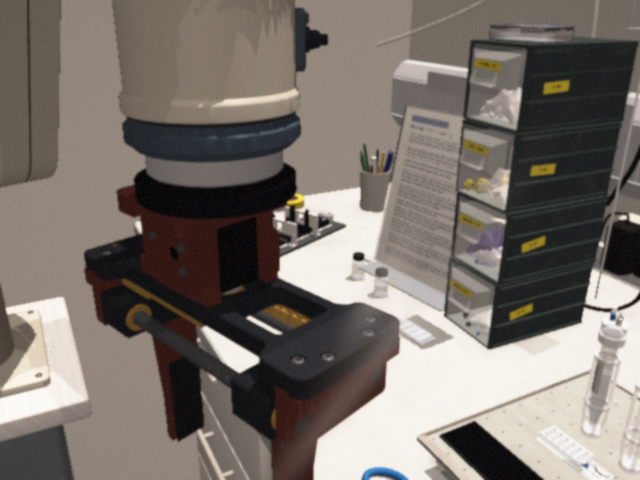

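View pics/top0.png

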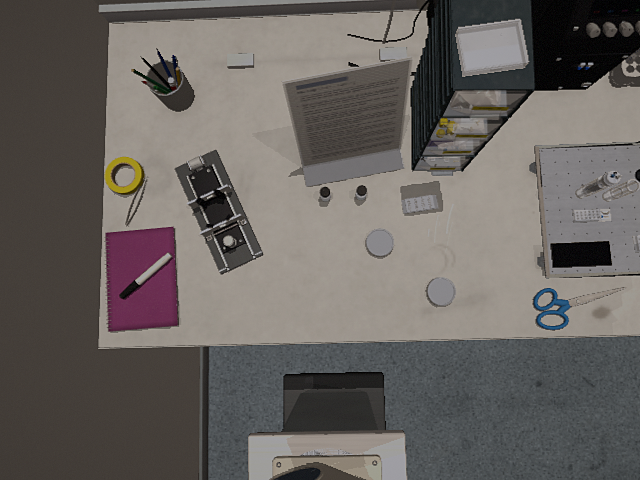

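```bash
python3 - <<'E'
from h import *
import pickle
d=pickle.load(open('top0.pkl','rb'));im=d['img'][:,:,::-1]
a=cv2.resize(im[140:290,160:280],None,fx=4,fy=4,interpolation=cv2.INTER_CUBIC)
b=cv2.resize(im[170:320,300:480],None,fx=4,fy=4,interpolation=cv2.INTER_CUBIC)
cv2.imwrite('pics/a.png',a);cv2.imwrite('pics/b.png',b)
P=pts(d)
for (u,v) in [(379,243),(440,291),(379,258),(325,195),(361,193),(421,198),(230,241),(215,205),(300,300),(440,250),(218,258),(250,262),(445,222)]:
    print((u,v),np.round(P[v,u],1),np.round(ray(d,u,v,0)[:2]))
E
```

```text
(379, 243) [ 534.2 -120.4   15.1] [ 536. -122.]
(440, 291) [ 430.9 -242.1   13.5] [ 431. -245.]
(379, 258) [ 504.3 -120.5   -2.4] [ 504. -120.]
(325, 195) [632.8 -10.8  50.7] [644.  -9.]
(361, 193) [634.7 -85.   50.3] [646. -87.]
(421, 198) [ 628.5 -213.6    9.6] [ 630. -215.]
(230, 241) [543.1 186.3  50.8] [550. 197.]
(215, 205) [626.3 226.1  15.4] [629. 230.]
(300, 300) [420.1  48.9   0.8] [420.  49.]
(440, 250) [ 403.4  -39.9 1112.5] [ 517. -249.]
(218, 258) [512.8 220.5  10.7] [514. 223.]
(250, 262) [503.1 153.9   2.3] [503. 154.]
(445, 222) [ 576.2 -262.4    4.1] [ 577. -263.]
```

View pics/a.png

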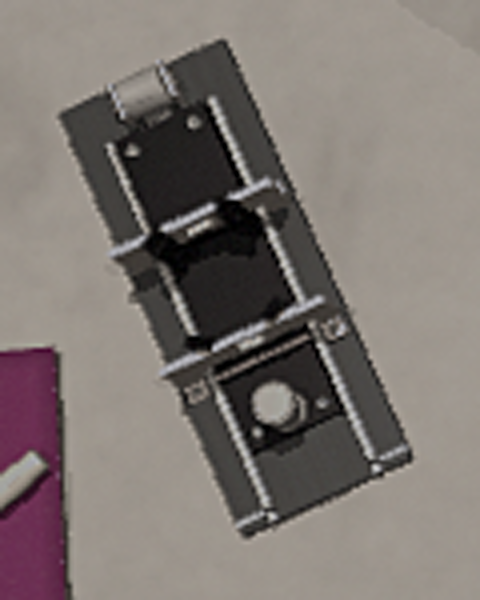

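View pics/b.png

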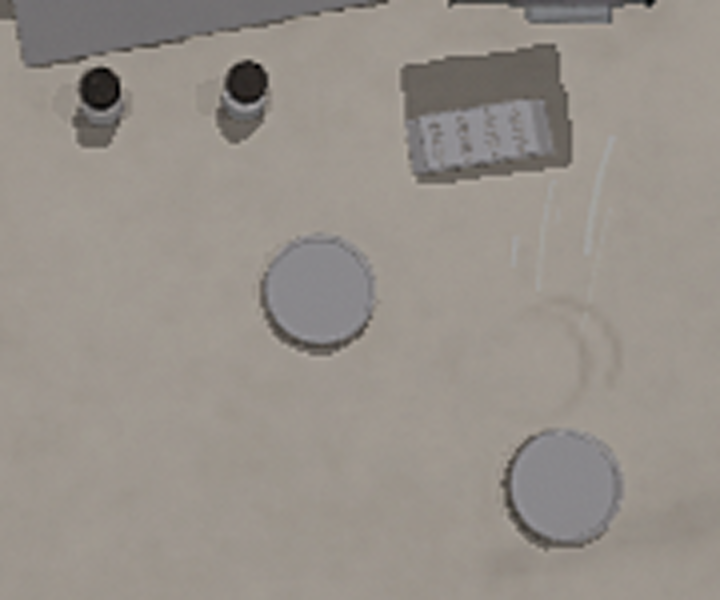

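```bash
cat > m.py <<'E'
from h import *
from scipy.optimize import least_squares
from scipy.spatial.transform import Rotation as Ro
def kabsch(L,W):
    L=np.array(L,float)[:,:2];W=np.array(W)[:,:2];l=L-L.mean(0);w=W-W.mean(0)
    th=np.arctan2((l[:,0]*w[:,1]-l[:,1]*w[:,0]).sum(),(l*w).sum());R=np.array([[np.cos(th),-np.sin(th)],[np.sin(th),np.cos(th)]])
    t=W.mean(0)-R@L.mean(0);return th,t,(L@R.T+t-W)
E
python3 - <<'E'
from m import *
import pickle
d=pickle.load(open('top0.pkl','rb'))
C=[(62,115),(225,40),(412,455),(248,537)];L=[(134,50),(134,-50),(-122,-50),(-122,50)]
W=[ray(d,u/4+160-.375,v/4+140-.375,8) for u,v in C]
th,t,r=kabsch(L,W);print(np.degrees(th),t,np.round(r,1))
R=np.array([[np.cos(th),-np.sin(th)],[np.sin(th),np.cos(th)]])
k=ray(d,276/4+160-.375,403/4+140-.375,51)
print('knob',k,'pred',R@[-72,0]+t)
g=cv2.cvtColor(d['img'],cv2.COLOR_RGB2HSV)
for u,v in[(379,243),(440,291)]:
    print(g[v,u],g[v,u+40])
m=((g[:,:,0]>100)&(g[:,:,0]<140)&(g[:,:,1]>15)).astype(np.uint8)
cv2.imwrite('pics/mask.png',m*255)
n,l,s,c=cv2.connectedComponentsWithStats(m)
for i in range(1,n):
    if 500<s[i,4]<900:
        cs,_=cv2.findContours((l==i).astype(np.uint8),0,1);e=cv2.minEnclosingCircle(cs[0]);el=cv2.fitEllipse(cs[0]);print(s[i],e,el,ray(d,*el[0],14))
o=ctrl.get_obs();print(Ro.from_rotvec(o['orientation']).as_matrix().round(3))
E
```

```text
23.74046780086182 [610.1054438  217.95147562] [[ 0.6  1.8]
 [ 1.8 -0.3]
 [-1.6 -2.8]
 [-0.8  1.3]]
knob [544.4058035  189.12992444  51.        ] pred [544.19819391 188.96467843]
[130   6 138] [ 17  26 159]
[135   4 138] [ 17  23 152]
[533 288  38  42 676] ((552.048095703125, 308.4591979980469), 21.639270782470703) ((551.1548461914062, 309.63067626953125), (32.65956115722656, 42.95513916015625), 158.9239501953125) [ 387.24846123 -464.90718792   14.        ]
[[ 0.329 -0.     0.944]
 [-0.944  0.001  0.329]
 [-0.001 -1.     0.   ]]
```

```bash
cat >> m.py <<'E'
def dishes(d,z=14,lo=450,hi=1000,roi=None):
    g=cv2.cvtColor(cv2.GaussianBlur(d['img'],(3,3),0),cv2.COLOR_RGB2HSV);m=((g[:,:,1]<14)&(g[:,:,2]>120)).astype(np.uint8)
    m=cv2.morphologyEx(m,cv2.MORPH_OPEN,np.ones((3,3)));n,l,s,c=cv2.connectedComponentsWithStats(m);out=[]
    for i in range(1,n):
        if lo<s[i,4]<hi and abs(s[i,2]-s[i,3])<8:
            cs,_=cv2.findContours((l==i).astype(np.uint8),0,1);el=cv2.fitEllipse(cs[0]);out.append((s[i],el,ray(d,*el[0],z)))
    return out
E
python3 - <<'E'
from m import *
import pickle
d=pickle.load(open('top0.pkl','rb'))
for o in dishes(d): print(o)
E
```

```text
(array([367, 229,  27,  26, 578], dtype=int32), ((379.86407470703125, 241.51036071777344), (25.755657196044922, 26.722326278686523), 110.30316925048828), array([ 537.42020322, -122.4474988 ,   14.        ]))
(array([428, 277,  28,  28, 607], dtype=int32), ((441.4455261230469, 290.7087097167969), (26.4122371673584, 27.479461669921875), 137.5602569580078), array([ 431.43322121, -245.01569133,   14.        ]))
```

Request:
jog_arm(
  steps=[
    {"turn": [0,0,0.025],"dp": [0.9,0.9,0],"claw": 1},
    {"turn": [0,0,0.025],"dp": [0.9,0.9,0],"claw": 1},
    {"turn": [0,0,0.025],"dp": [0.9,0.9,0],"claw": 1},
    {"turn": [0,0,0.025],"dp": [0.9,0.9,0],"claw": 1},
    {"turn": [0,0,0.025],"dp": [0.9,0.9,0],"claw": 1},
  ],
)

```text
t: 0.52
ee_pos: [277.7, -517.2, 221.9]
orientation: [-1.377, 0.899, -0.897]
ft_force: [0.6, -0.8, -0.6]
width: 87.8
```

Request:
jog_arm(
  steps=[
    {"turn": [0,0,0],"dp": [0.6,1,0],"claw": 1},
    {"turn": [0,0,0],"dp": [0.6,1,0],"claw": 1},
    {"turn": [0,0,0],"dp": [0.6,1,0],"claw": 1},
  ],
)

```text
t: 0.77
ee_pos: [326.2, -434.6, 221.4]
orientation: [-1.375, 0.9, -0.895]
ft_force: [0.2, 0.5, 0.1]
width: 87.8
```

Request:
jog_arm(
  steps=[
    {"turn": [0,0,0],"dp": [0.6,1,0],"claw": 1},
    {"turn": [0,0,0],"dp": [0.6,1,0],"claw": 1},
    {"turn": [0,0,0],"dp": [0.6,1,0],"claw": 1},
  ],
)

```text
t: 1.02
ee_pos: [375.0, -352.3, 221.2]
orientation: [-1.375, 0.9, -0.894]
ft_force: [-0.4, -0.0, -0.3]
width: 87.6
```

Request:
jog_arm(
  steps=[
    {"turn": [0,0,0],"dp": [0.6,1,-0.5],"claw": 1},
    {"turn": [0,0,0],"dp": [0.6,1,-0.5],"claw": 1},
    {"turn": [0,0,0],"dp": [0.6,1,-0.5],"claw": 1},
    {"turn": [0,0,0],"dp": [0.6,1,-0.5],"claw": 1},
  ],
)

```text
t: 1.35
ee_pos: [423.1, -270.5, 179.6]
orientation: [-1.375, 0.9, -0.889]
ft_force: [0.5, -0.4, -0.3]
width: 88.1
```

```bash
python3 - <<'E'
from m import *
import pickle
for n in('scene','top'):
    d=cam(n);save(d,n+'1.png');pickle.dump(d,open(n+'1.pkl','wb'))
o=ctrl.get_obs();print(o['ee_pos'],o['qpos'],o['ft_force'])
R=Ro.from_rotvec(o['orientation']).as_matrix();print(R.round(4),np.degrees(np.arctan2(R[1,0],R[0,0])))
E
```

```text
[ 423.01372561 -273.2953706   181.20007204] [-0.59866343  0.30530123  1.92577756  0.00292761  0.91454149  0.55282069] [ 1.08290449 -0.04936704 -0.02199034]
[[ 4.055e-01 -2.000e-03  9.141e-01]
 [-9.141e-01  4.200e-03  4.055e-01]
 [-4.600e-03 -1.000e+00 -1.000e-04]] -66.07781438242928
```

View pics/scene1.png

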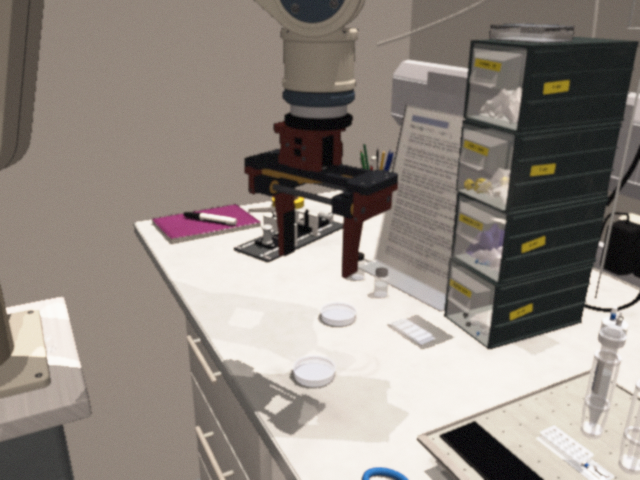

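View pics/top1.png

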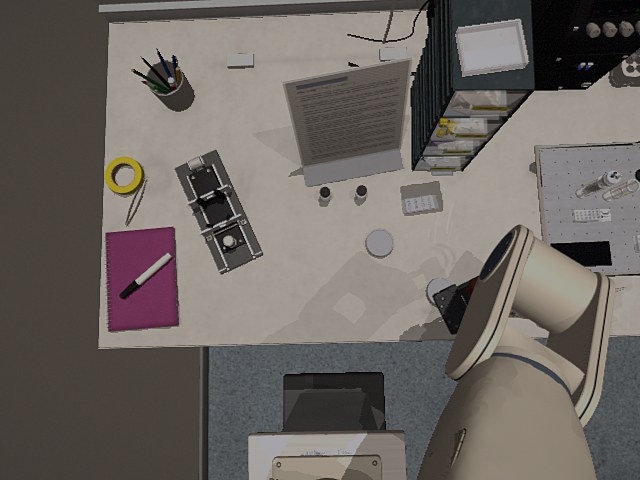

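```bash
python3 - <<'E'
from m import *
import pickle
d=pickle.load(open('scene1.pkl','rb'));im=d['img'][:,:,::-1]
cv2.imwrite('pics/c.png',cv2.resize(im[295:395,280:380],None,fx=6,fy=6,interpolation=cv2.INTER_CUBIC))
cv2.imwrite('pics/d.png',cv2.resize(im[190:270,225:355],None,fx=6,fy=6,interpolation=cv2.INTER_CUBIC))
for p in [(537.4,-122.4,14),(431.4,-245,14),(610,218,11),(544.3,189,51)]: print(p,pix(d,p))
E
```

```text
(537.4, -122.4, 14) (np.float64(337.49924932522526), np.float64(310.1685545616509))
(431.4, -245, 14) (np.float64(313.2962949044468), np.float64(366.47179473318636))
(610, 218, 11) (np.float64(289.8052468347893), np.float64(234.67783332573558))
(544.3, 189, 51) (np.float64(266.08331629640577), np.float64(226.5027041225428))
```

View pics/c.png

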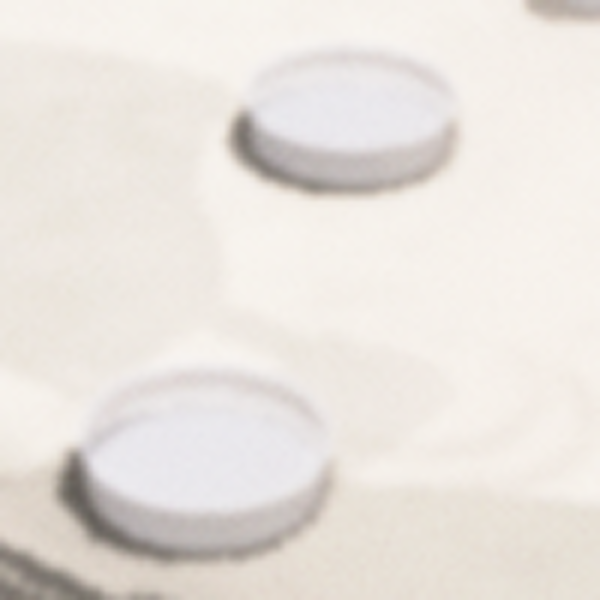

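View pics/d.png

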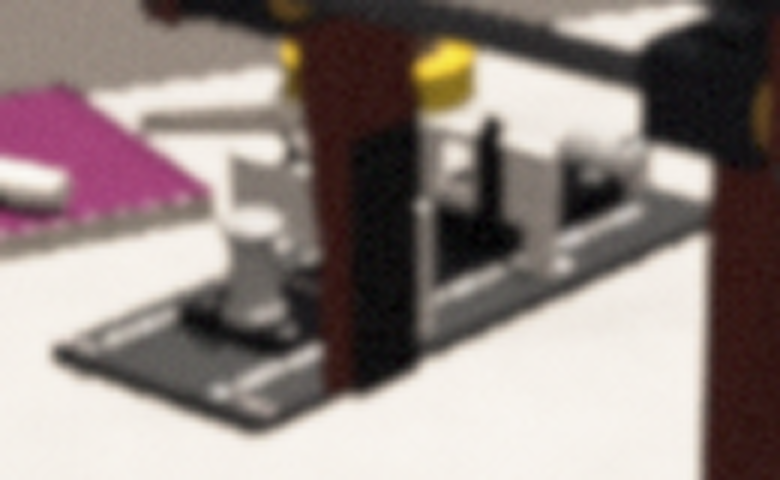

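Request:
jog_arm(
  steps=[
    {"turn": [0,0,0],"dp": [0.1,0.36,-0.5],"claw": 1},
    {"turn": [0,0,0],"dp": [0.1,0.36,-1],"claw": 1},
    {"turn": [0,0,0],"dp": [0.1,0.36,-1],"claw": 1},
    {"turn": [0,0,0],"dp": [0.1,0.36,-1],"claw": 1},
  ],
)

```text
t: 1.78
ee_pos: [429.3, -245.2, 99.9]
orientation: [-1.376, 0.904, -0.89]
ft_force: [-1.0, -0.4, 0.1]
width: 87.6
```

Request:
jog_arm(
  steps=[
    {"turn": [0,0,0],"dp": [0,0,-0.5],"claw": 1},
    {"turn": [0,0,0],"dp": [0,0,-0.9],"claw": 1},
    {"turn": [0,0,0],"dp": [0,0,-0.9],"claw": 1},
    {"turn": [0,0,0],"dp": [0,0,-0.9],"claw": 1},
    {"turn": [0,0,0],"dp": [0,0,-0.9],"claw": 1},
  ],
)

```text
t: 2.2
ee_pos: [430.6, -246.9, 30.3]
orientation: [-1.376, 0.902, -0.893]
ft_force: [-0.5, 0.8, 0.2]
width: 88.1
```

```bash
python3 - <<'E'
from m import *
d=cam('scene');save(d,'s2.png');im=d['img'][:,:,::-1]
cv2.imwrite('pics/e.png',cv2.resize(im[290:420,250:380],None,fx=4.5,fy=4.5,interpolation=cv2.INTER_CUBIC))
d=cam('top');cv2.imwrite('pics/e2.png',cv2.resize(d['img'][240:350,380:500,::-1],None,fx=4.5,fy=4.5,interpolation=cv2.INTER_CUBIC))
o=ctrl.get_obs();print(o['ee_pos'],o['ft_force']);R=Ro.from_rotvec(o['orientation']).as_matrix();print(R.round(4))
E
```

```text
[ 430.9083508  -246.59938457   30.50659362] [-0.11307309 -0.11955075  0.45396649]
[[ 4.042e-01 -2.300e-03  9.147e-01]
 [-9.147e-01  3.900e-03  4.042e-01]
 [-4.500e-03 -1.000e+00 -5.000e-04]]
```

View pics/e.png

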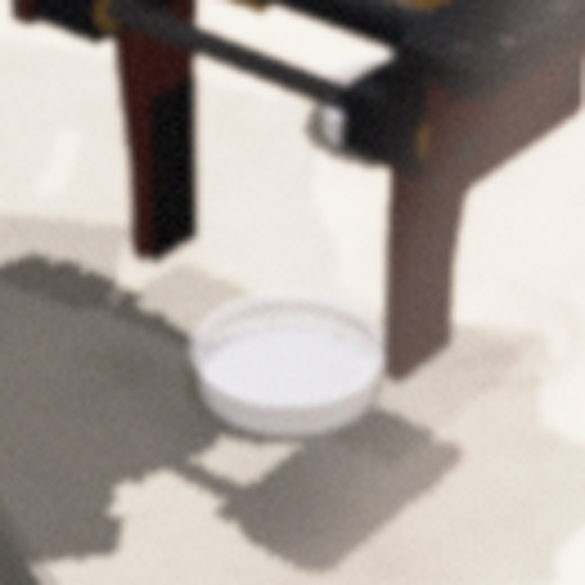

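View pics/e2.png

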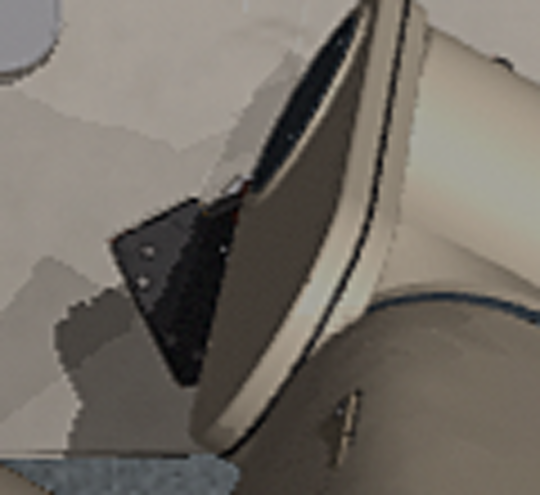

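Request:
jog_arm(
  steps=[
    {"turn": [0,0,0],"dp": [0,0.02,-0.33],"claw": 1},
    {"turn": [0,0,0],"dp": [0,0.02,-0.33],"claw": 1},
    {"turn": [0,0,0],"dp": [0,0.02,-0.33],"claw": 1},
    {"turn": [0,0,0],"dp": [0,0.02,-0.33],"claw": 1},
    {"turn": [0,0,0],"dp": [0,0.02,-0.33],"claw": 0.5},
    {"turn": [0,0,0],"dp": [0,0.02,-0.33],"claw": 0.5},
    {"turn": [0,0,0],"dp": [0,0.02,-0.33],"claw": 0.5},
    {"turn": [0,0,0],"dp": [0,0.02,-0.33],"claw": 0.5},
    {"turn": [0,0,0],"dp": [0,0.02,-0.33],"claw": 0.5},
    {"turn": [0,0,0],"dp": [0,0.02,-0.33],"claw": 0.5},
  ],
)

```text
t: 3.13
ee_pos: [431.1, -245.1, 4.4]
orientation: [-1.376, 0.9, -0.894]
ft_force: [-0.5, 0.8, 5.0]
width: 58.8
```

```bash
python3 - <<'E'
from m import *
d=cam('scene');save(d,'s3.png');im=d['img'][:,:,::-1]
cv2.imwrite('pics/e3.png',cv2.resize(im[290:420,250:380],None,fx=4.5,fy=4.5,interpolation=cv2.INTER_CUBIC))
o=ctrl.get_obs();print(o['ee_pos'],o['ft_force'],o['width'])
E
```

```text
[ 431.07365988 -245.1053329     4.35223035] [-0.92245557  1.13889296  4.92881246] 58.671028296211965
```

View pics/e3.png

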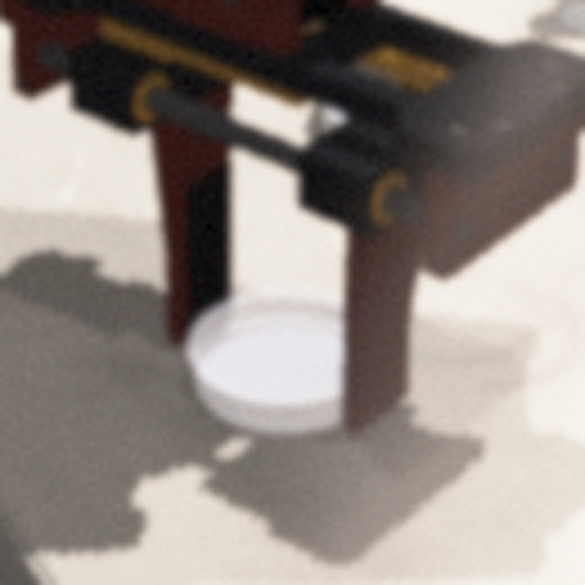

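```bash
python3 - <<'E'
from m import *
d=cam('scene')
o=ctrl.get_obs();R=Ro.from_rotvec(o['orientation']).as_matrix();p=o['ee_pos']
im=cv2.resize(d['img'][290:420,250:380,::-1],None,fx=4.5,fy=4.5,interpolation=cv2.INTER_CUBIC)
def q(w): 
    u,v=pix(d,w);return (int((u-250+.5)*4.5),int((v-290+.5)*4.5))
for s in(-1,1):
    P=[p+R@[s*29.4,-h,k] for h,k in[(0,-10),(0,10),(38,10),(38,-10)]]
    cv2.polylines(im,[np.array([q(w) for w in P])],True,(0,255,0) if s>0 else (255,0,0),1)
c=np.array([p[0],p[1],0])
for z,col in((0,(0,0,255)),(14,(0,200,255))):
    cv2.polylines(im,[np.array([q(c+[30*np.cos(a),30*np.sin(a),z]) for a in np.linspace(0,6.28,60)])],True,col,1)
cv2.imwrite('pics/f.png',im)
E
```

```text
(no output)
```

View pics/f.png

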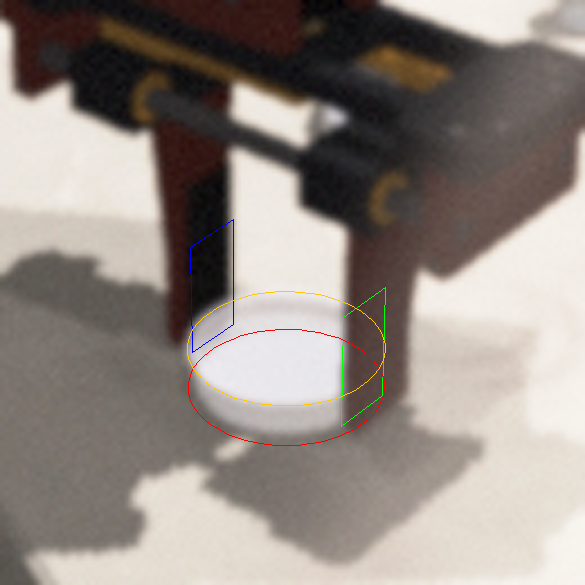

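```bash
python3 - <<'E'
from m import *
import pickle
d=pickle.load(open('top0.pkl','rb'))
S=6
im=cv2.resize(d['img'][145:285,165:275,::-1],None,fx=S,fy=S,interpolation=cv2.INTER_CUBIC)
th=np.radians(23.74);t=np.array([610.1,218]);R=np.array([[np.cos(th),-np.sin(th)],[np.sin(th),np.cos(th)]])
def q(x,y,z):
    w=R@[x,y]+t;u,v=pix(d,[*w,z]);return (int((u-165+.5)*S),int((v-145+.5)*S))
def pl(P,c): cv2.polylines(im,[np.array([q(*p) for p in P])],True,c,1)
pl([(134,50,8),(134,-50,8),(-122,-50,8),(-122,50,8)],(0,255,0))
for s in(-1,1): pl([(s*32,46,55),(s*32,-46,55),(s*36,-46,55),(s*36,46,55)],(0,255,255))
pl([(-115,50,8),(-115,-50,8)],(255,255,0))
pl([(-72+11.5*np.cos(a),11.5*np.sin(a),51) for a in np.linspace(0,6.28,40)],(0,0,255))
pl([(31.5*np.cos(a),31.5*np.sin(a),55) for a in np.linspace(0,6.28,40)],(255,0,255))
pl([(-40,27,15),(-40,-27,15)],(255,128,0))
cv2.imwrite('pics/g.png',im[:,:]);print(im.shape)
E
python3 -c "
import cv2;a=cv2.imread('pics/g.png');cv2.imwrite('pics/g.png',cv2.resize(a,(471,600)) if 0 else a[0:600]);cv2.imwrite('pics/g2.png',a[240:840])"
```

```text
(840, 660, 3)
```

View pics/g.png

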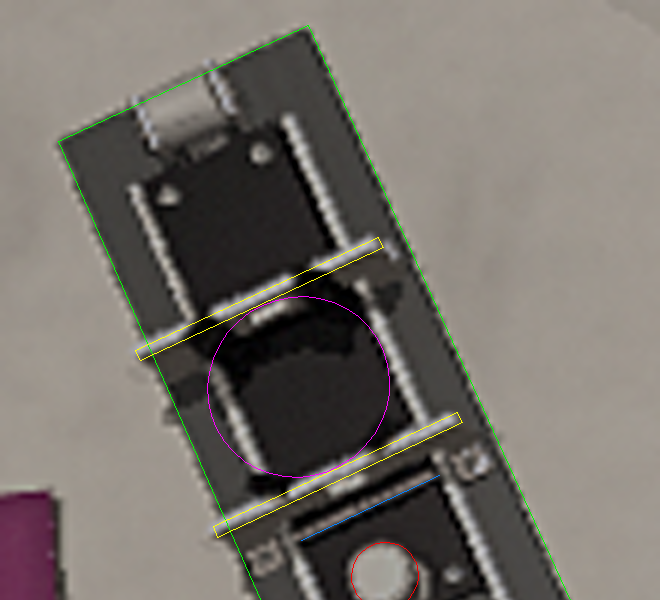

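View pics/g2.png

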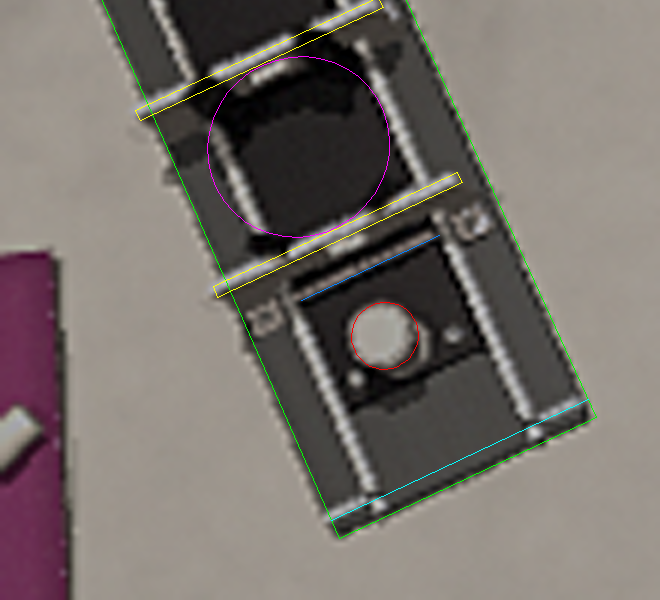

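Request:
jog_arm(
  steps=[
    {"turn": [0,0,0],"dp": [0,0,0.25],"claw": 0.5},
    {"turn": [0,0,0],"dp": [0,0,0.5],"claw": 0.5},
    {"turn": [0,0,0],"dp": [0,0,0.75],"claw": 0.5},
    {"turn": [0,0,0],"dp": [0,0,1],"claw": 0.5},
    {"turn": [0,0,0],"dp": [0,0,1],"claw": 0.5},
    {"turn": [0,0,0],"dp": [0,0,1],"claw": 0.5},
  ],
)

```text
t: 3.73
ee_pos: [431.6, -245.4, 84.9]
orientation: [-1.376, 0.899, -0.896]
ft_force: [-0.1, 0.4, -0.6]
width: 58.8
```

```bash
python3 - <<'E'
from m import *
import pickle
d=pickle.load(open('top0.pkl','rb'));g=cv2.cvtColor(d['img'],cv2.COLOR_RGB2GRAY).astype(np.float32)
th=np.radians(23.74);t=np.array([610.1,218]);R=np.array([[np.cos(th),-np.sin(th)],[np.sin(th),np.cos(th)]])
def prof(p,n,z):
    s=np.arange(-8,8.01,.25);U=np.array([pix(d,[*(R@(np.array(p)+n*k)+t),z]) for k in s],np.float32)
    v=cv2.remap(g,U[None,:,0],U[None,:,1],cv2.INTER_LINEAR)[0];v=cv2.GaussianBlur(v[None],(0,0),3)[0]
    gr=np.gradient(v);i=gr.argmax();return s[i],gr[i]
for nm,pts_,n,z in[('rear',[(134,y) for y in range(-40,45,8)],np.array([1,0]),8),
 ('left',[(x,50) for x in range(-110,125,10)],np.array([0,1]),8),
 ('front',[(-122,y) for y in range(-40,45,8)],np.array([-1,0]),0),
 ('right',[(x,-50) for x in range(-110,125,10)],np.array([0,-1]),0)]:
    r=np.array([prof(p,n,z) for p in pts_]);
    k=[p[1] if n[0] else p[0] for p in pts_];ok=np.abs(r[:,0]-np.median(r[:,0]))<2
    print(nm,np.round(r[:,0],2),'fit',np.polyfit(np.array(k)[ok],r[ok,0],1),np.median(r[:,0]))
m=g[225:255,215:245];print(m.max())
n,l,s,c=cv2.connectedComponentsWithStats((g>125).astype(np.uint8))
for i in range(1,n):
    if abs(c[i][0]-229.5)<6 and abs(c[i][1]-241)<6: print(s[i],c[i],R.T@(ray(d,*c[i],51)[:2]-t))
E
```

```text
rear [0.5  0.   0.75 0.   3.5  3.5  3.5  2.75 0.25 0.75 1.  ] fit [0.00595649 0.47790055] 0.75
left [ 2.5   2.    1.75  1.5   2.    1.75  2.    1.5   2.5  -1.5   1.25  1.75
  0.75  3.    1.    1.5  -2.25  0.25  0.75  1.25  1.    0.25  1.5   0.5 ] fit [-0.00633776  1.49183628] 1.5
front [-0.25 -1.25 -0.5  -1.5  -0.5  -1.25 -1.   -0.75 -0.5  -0.75 -1.  ] fit [-0.00085227 -0.84090909] -0.75
right [-1.75 -1.75 -2.   -2.   -2.25 -2.5  -1.25 -1.5  -1.   -1.5  -1.75 -1.75
 -2.25 -0.75 -1.   -1.25 -1.5  -1.75 -0.5  -1.   -0.75 -1.25 -1.5  -0.5 ] fit [ 0.00486957 -1.48268116] -1.5
188.0
[223 236  10  10  75] [227.86666667 240.28      ] [-70.90568406   1.35513166]
[234 239   2   5   5] [234.8 241. ] [-78.41266736 -10.96380717]
```

Request:
jog_arm(
  steps=[
    {"turn": [0,0,0],"dp": [0.4,1,0.25],"claw": 0.5},
    {"turn": [0,0,0],"dp": [0.4,1,0.25],"claw": 0.5},
    {"turn": [0,0,0],"dp": [0.4,1,0.25],"claw": 0.5},
    {"turn": [0,0,0],"dp": [0.4,1,0.25],"claw": 0.5},
  ],
)

```text
t: 4.07
ee_pos: [463.8, -163.5, 104.1]
orientation: [-1.377, 0.897, -0.892]
ft_force: [0.8, -0.2, -0.3]
width: 58.7
```

Request:
jog_arm(
  steps=[
    {"turn": [0,0,0],"dp": [0.4,1,0],"claw": 0.5},
    {"turn": [0,0,0],"dp": [0.4,1,0],"claw": 0.5},
    {"turn": [0,0,0],"dp": [0.4,1,0],"claw": 0.5},
    {"turn": [0,0,0],"dp": [0.4,1,0],"claw": 0.5},
  ],
)

```text
t: 4.4
ee_pos: [495.5, -82.6, 102.9]
orientation: [-1.379, 0.896, -0.889]
ft_force: [0.3, -0.1, -0.2]
width: 59.0
```

Request:
jog_arm(
  steps=[
    {"turn": [0,0,0],"dp": [0.4,1,0],"claw": 0.5},
    {"turn": [0,0,0],"dp": [0.4,1,0],"claw": 0.5},
    {"turn": [0,0,0],"dp": [0.4,1,0],"claw": 0.5},
    {"turn": [0,0,0],"dp": [0.4,1,0],"claw": 0.5},
  ],
)

```text
t: 4.73
ee_pos: [527.3, -2.8, 102.0]
orientation: [-1.38, 0.895, -0.887]
ft_force: [0.1, -0.3, -0.2]
width: 58.6
```

Request:
jog_arm(
  steps=[
    {"turn": [0,0,0],"dp": [0.4,1,0],"claw": 0.5},
    {"turn": [0,0,0],"dp": [0.4,1,0],"claw": 0.5},
    {"turn": [0,0,0],"dp": [0.4,1,0],"claw": 0.5},
    {"turn": [0,0,0],"dp": [0.4,1,0],"claw": 0.5},
  ],
)

```text
t: 5.07
ee_pos: [559.3, 76.4, 101.4]
orientation: [-1.382, 0.895, -0.885]
ft_force: [-0.5, 0.6, -0.3]
width: 59.1
```

Request:
jog_arm(
  steps=[
    {"turn": [0,0,0],"dp": [0.3,0.9,0],"claw": 0.5},
    {"turn": [0,0,0],"dp": [0.3,0.9,0],"claw": 0.5},
    {"turn": [0,0,0],"dp": [0.3,0.9,0],"claw": 0.5},
    {"turn": [0,0,0],"dp": [0.3,0.9,0],"claw": 0.5},
  ],
)

```text
t: 5.4
ee_pos: [582.8, 146.8, 100.8]
orientation: [-1.383, 0.895, -0.885]
ft_force: [-0.8, -0.1, -1.3]
width: 58.9
```

Request:
jog_arm(
  steps=[
    {"turn": [0,0,0],"dp": [0.34,0.9,0],"claw": 0.5},
    {"turn": [0,0,0],"dp": [0.34,0.9,0],"claw": 0.5},
    {"turn": [0,0,0],"dp": [0.34,0.9,0],"claw": 0.5},
    {"turn": [0,0,0],"dp": [0.34,0.9,0],"claw": 0.5},
    {"turn": [0,0,0],"dp": [0.34,0.9,0],"claw": 0.5},
  ],
)

```text
t: 5.82
ee_pos: [608.8, 216.0, 100.1]
orientation: [-1.385, 0.897, -0.885]
ft_force: [0.9, 0.7, 0.3]
width: 59.2
```

```bash
cat >> m.py <<'E'
YAW=23.42;TD=np.array([610.2,219.7]);TH=np.radians(YAW);RD=np.array([[np.cos(TH),-np.sin(TH)],[np.sin(TH),np.cos(TH)]])
def st():
    o=ctrl.get_obs();R=Ro.from_rotvec(o['orientation']).as_matrix();p=o['ee_pos']
    Rt=np.array([[np.cos(TH-np.pi/2),0,0],[np.sin(TH-np.pi/2),0,0],[0,-1,0.]]);Rt[:,2]=np.cross(Rt[:,0],Rt[:,1])
    print('t',round(o['t'],2),'ee',p.round(1),'disp',(RD.T@(p[:2]-TD)).round(2),'F',o['ft_force'].round(1),'w',round(o['width'],1),'turn/pi',(Ro.from_matrix(Rt@R.T).as_rotvec()/np.pi).round(4),'q',o['qpos'].round(2))
    return o
def crop(n,u0,u1,v0,v1,s,f):
    d=cam(n);cv2.imwrite('pics/'+f,cv2.resize(d['img'][v0:v1,u0:u1,::-1],None,fx=s,fy=s,interpolation=cv2.INTER_CUBIC));return d
def step(a): # local dispenser shift -> dp
    w=RD@np.array(a[:2]);print('dp',(np.array([*w,a[2]])/80).round(3))
E
python3 - <<'E'
from m import *
st();crop('scene',200,360,130,270,4,'h1.png');crop('top',150,290,130,290,3.7,'h2.png')
o=ctrl.get_obs();p=o['ee_pos'];w=TD-p[:2];print('dp',w/80)
E
```

```text
t 5.82 ee [608.8 216.  100.1] disp [-2.79 -2.83] F [0.9 0.7 0.3] w 59.2 turn/pi [-0.0001 -0.0028 -0.0053] q [0.32 0.61 1.65 0.   0.9  1.46]
dp [0.01475076 0.04288495]
```

View pics/h1.png

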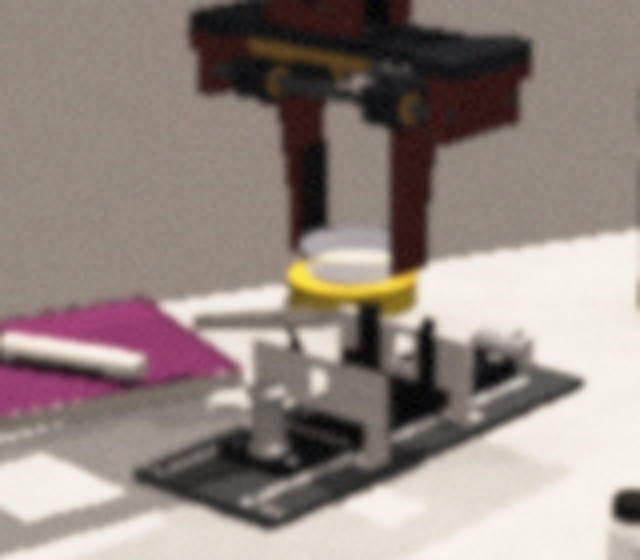

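View pics/h2.png

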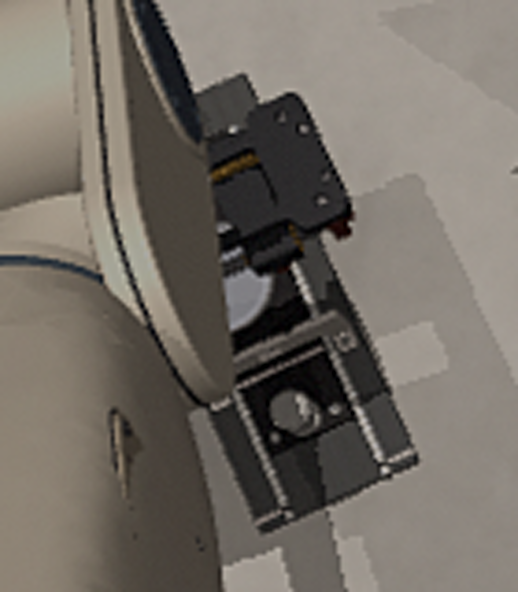

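Request:
jog_arm(
  steps=[
    {"turn": [0,-0.003,-0.005],"dp": [0.02,0.05,-0.1],"claw": 0.5},
    {"turn": [0,-0.003,-0.005],"dp": [0.02,0.05,-0.2],"claw": 0.5},
    {"turn": [0,-0.003,-0.005],"dp": [0.02,0.05,-0.2],"claw": 0.5},
    {"turn": [0,-0.003,-0.005],"dp": [0.02,0.05,-0.2],"claw": 0.5},
  ],
)

```text
t: 6.25
ee_pos: [609.8, 219.7, 83.4]
orientation: [-1.376, 0.904, -0.903]
ft_force: [-0.0, -0.5, -0.7]
width: 59.2
```

```bash
cat >> m.py <<'E'
def over(f,u0,u1,v0,v1,S,zb=None,n='scene'):
    d=cam(n);im=cv2.resize(d['img'][v0:v1,u0:u1,::-1],None,fx=S,fy=S,interpolation=cv2.INTER_CUBIC)
    def q(w):
        u,v=pix(d,w);return (int((u-u0+.5)*S),int((v-v0+.5)*S))
    def pl(P,c): cv2.polylines(im,[np.array([q([*(RD@p[:2]+TD),p[2]]) for p in np.array(P,float)])],True,c,1)
    pl([(134,50,8),(134,-50,8),(-122,-50,8),(-122,50,8)],(0,255,0))
    for s in(-1,1): pl([(s*36,46,55),(s*36,-46,55),(s*36,-46,8),(s*36,46,8)],(0,255,255))
    pl([(-72+11.5*np.cos(a),11.5*np.sin(a),51) for a in np.linspace(0,6.28,40)],(0,0,255))
    o=ctrl.get_obs();R=Ro.from_rotvec(o['orientation']).as_matrix();p=o['ee_pos']
    for s in(-1,1):
        P=[p+R@[s*o['width']/2,-h,k] for h,k in[(0,-10),(0,10),(38,10),(38,-10)]]
        cv2.polylines(im,[np.array([q(w) for w in P])],True,(255,128,0),1)
    if zb is not None:
        for z in(zb,zb+14): cv2.polylines(im,[np.array([q([p[0]+30*np.cos(a),p[1]+30*np.sin(a),z]) for a in np.linspace(0,6.28,60)])],True,(255,0,255),1)
    cv2.imwrite('pics/'+f,im)
E
python3 - <<'E'
from m import *
o=st();over('i1.png',215,345,150,270,5,o['ee_pos'][2]-4)
E
```

```text
t 6.25 ee [609.8 219.7  83.4] disp [-0.42  0.13] F [-0.  -0.5 -0.7] w 59.2 turn/pi [-0.     -0.0002  0.    ] q [0.33 0.63 1.65 0.   0.86 1.49]
```

View pics/i1.png

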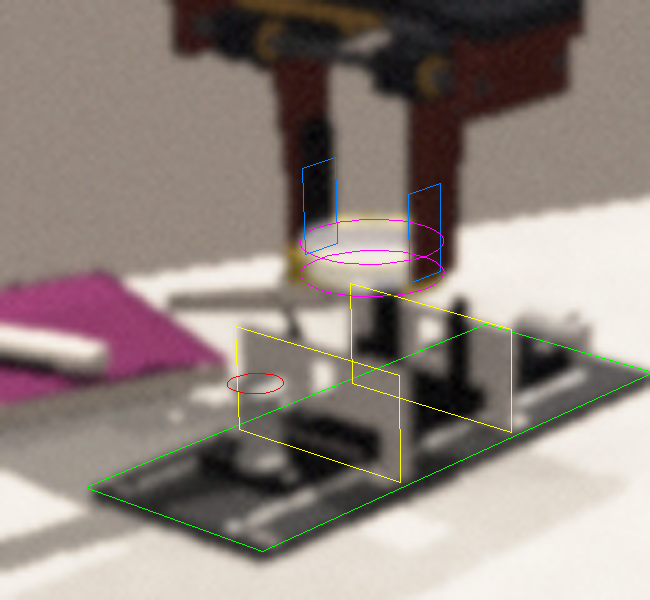

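Request:
jog_arm(
  steps=[
    {"turn": [0,0,0],"dp": [0.005,0.0,-0.08],"claw": 0.5},
    {"turn": [0,0,0],"dp": [0.005,0.0,-0.16],"claw": 0.5},
    {"turn": [0,0,0],"dp": [0.005,0.0,-0.24],"claw": 0.5},
    {"turn": [0,0,0],"dp": [0.005,0.0,-0.3],"claw": 0.5},
    {"turn": [0,0,0],"dp": [0.005,0.0,-0.3],"claw": 0.5},
    {"turn": [0,0,0],"dp": [0.005,0.0,-0.3],"claw": 0.5},
  ],
)

```text
t: 6.8
ee_pos: [610.4, 219.9, 59.3]
orientation: [-1.376, 0.903, -0.902]
ft_force: [0.1, -0.5, -0.3]
width: 58.6
```

Request:
jog_arm(
  steps=[
    {"turn": [0,0,0],"dp": [0,0,-0.03],"claw": 0.5},
    {"turn": [0,0,0],"dp": [0,0,-0.06],"claw": 0.5},
    {"turn": [0,0,0],"dp": [0,0,-0.09],"claw": 0.5},
    {"turn": [0,0,0],"dp": [0,0,-0.12],"claw": 0.5},
    {"turn": [0,0,0],"dp": [0,0,-0.12],"claw": 0.5},
    {"turn": [0,0,0],"dp": [0,0,-0.12],"claw": 0.5},
  ],
)

```text
t: 7.3
ee_pos: [610.2, 219.8, 49.5]
orientation: [-1.376, 0.904, -0.902]
ft_force: [0.6, 0.1, -0.6]
width: 58.2
```

```bash
python3 - <<'E'
from m import *
o=st();over('i2.png',215,345,150,270,5,o['ee_pos'][2]-4)
E
```

```text
t 7.3 ee [610.2 219.8  49.5] disp [0.1  0.12] F [ 0.6  0.1 -0.6] w 58.2 turn/pi [-0.     -0.0003 -0.0001] q [0.33 0.68 1.66 0.   0.81 1.49]
```

View pics/i2.png

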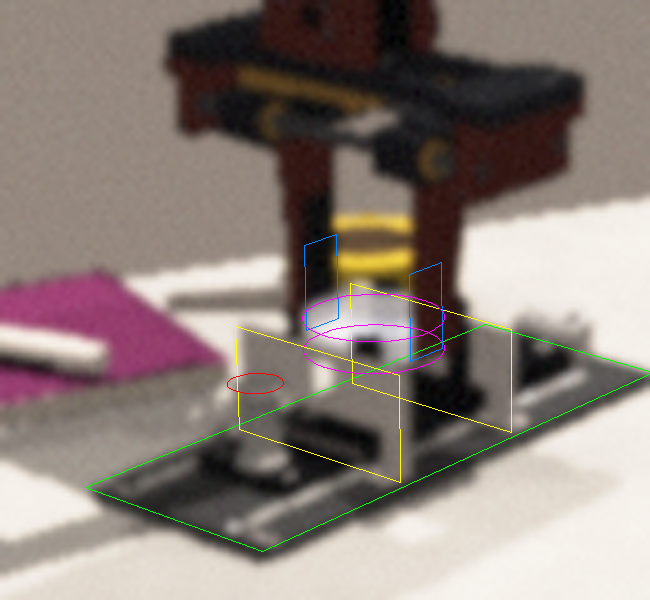

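Request:
jog_arm(
  steps=[
    {"turn": [0,0,0],"dp": [0,0,-0.05],"claw": 0.5},
    {"turn": [0,0,0],"dp": [0,0,-0.1],"claw": 0.5},
    {"turn": [0,0,0],"dp": [0,0,-0.15],"claw": 0.5},
    {"turn": [0,0,0],"dp": [0,0,-0.2],"claw": 0.5},
    {"turn": [0,0,0],"dp": [0,0,-0.2],"claw": 0.5},
    {"turn": [0,0,0],"dp": [0,0,-0.2],"claw": 0.5},
  ],
)

```text
t: 7.85
ee_pos: [610.1, 219.8, 33.2]
orientation: [-1.376, 0.904, -0.902]
ft_force: [0.5, 0.7, -1.0]
width: 58.8
```

Request:
jog_arm(
  steps=[
    {"turn": [0,0,0],"dp": [0,0,-0.04],"claw": 0.5},
    {"turn": [0,0,0],"dp": [0,0,-0.08],"claw": 0.5},
    {"turn": [0,0,0],"dp": [0,0,-0.1],"claw": 0.5},
    {"turn": [0,0,0],"dp": [0,0,-0.1],"claw": 0.5},
    {"turn": [0,0,0],"dp": [0,0,-0.1],"claw": 0.5},
  ],
)

```text
t: 8.27
ee_pos: [610.1, 219.7, 25.1]
orientation: [-1.376, 0.904, -0.902]
ft_force: [0.8, -0.7, -1.1]
width: 58.5
```

```bash
python3 - <<'E'
from m import *
o=st()
E
```

```text
t 8.27 ee [610.1 219.7  25.1] disp [-0.11  0.1 ] F [ 0.8 -0.7 -1.1] w 58.5 turn/pi [ 0.0001 -0.0005 -0.0001] q [0.33 0.71 1.66 0.   0.77 1.49]
```

Request:
jog_arm(
  steps=[
    {"turn": [0,0,0],"dp": [0,0,-0.03],"claw": 0.5},
    {"turn": [0,0,0],"dp": [0,0,-0.06],"claw": 0.5},
    {"turn": [0,0,0],"dp": [0,0,-0.08],"claw": 0.5},
    {"turn": [0,0,0],"dp": [0,0,-0.08],"claw": 0.5},
    {"turn": [0,0,0],"dp": [0,0,-0.08],"claw": 0.5},
  ],
)

```text
t: 8.68
ee_pos: [610.1, 219.8, 18.8]
orientation: [-1.376, 0.904, -0.902]
ft_force: [-0.1, -0.8, 2.6]
width: 58.7
```

Request:
jog_arm(
  steps=[
    {"turn": [0,0,0],"dp": [0,0,-0.02],"claw": 0.5},
    {"turn": [0,0,0],"dp": [0,0,-0.04],"claw": 0.5},
    {"turn": [0,0,0],"dp": [0,0,-0.04],"claw": 0.5},
    {"turn": [0,0,0],"dp": [0,0,-0.04],"claw": 0.5},
  ],
)

```text
t: 9.02
ee_pos: [610.5, 219.8, 15.5]
orientation: [-1.376, 0.904, -0.902]
ft_force: [1.3, -0.1, -1.2]
width: 59.2
```

```bash
python3 - <<'E'
from m import *
o=st();over('i3.png',215,345,150,270,5,11)
E
```

```text
t 9.02 ee [610.5 219.8  15.5] disp [0.28 0.01] F [ 1.3 -0.1 -1.2] w 59.2 turn/pi [ 0.     -0.0003 -0.0001] q [0.33 0.73 1.66 0.   0.75 1.49]
```

View pics/i3.png

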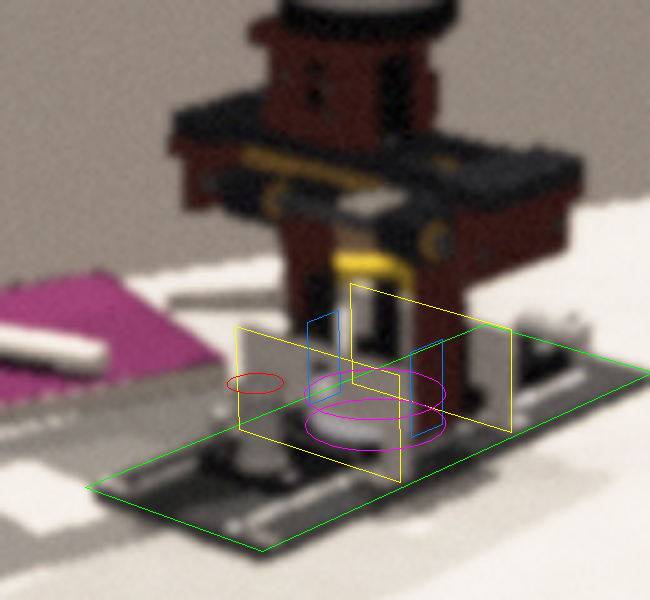

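Request:
jog_arm(
  steps=[
    {"turn": [0,0,0],"dp": [0,0,-0.01],"claw": 0.5},
    {"turn": [0,0,0],"dp": [0,0,-0.015],"claw": 0.5},
    {"turn": [0,0,0],"dp": [0,0,-0.015],"claw": 0.5},
  ],
)

```text
t: 9.32
ee_pos: [610.5, 219.9, 15.3]
orientation: [-1.376, 0.904, -0.902]
ft_force: [-1.2, -0.9, 9.6]
width: 59.2
```

```bash
python3 - <<'E'
from m import *
o=st()
E
```

```text
t 9.32 ee [610.5 219.9  15.3] disp [0.38 0.03] F [-1.2 -0.9  9.6] w 59.2 turn/pi [-0.     -0.0003 -0.0001] q [0.33 0.73 1.66 0.   0.75 1.49]
```

Request:
jog_arm(
  steps=[
    {"turn": [0,0,0],"dp": [0,0,0.01],"claw": 0.85},
    {"turn": [0,0,0],"dp": [0,0,0.01],"claw": 0.85},
    {"turn": [0,0,0],"dp": [0,0,0.01],"claw": 0.85},
    {"turn": [0,0,0],"dp": [0,0,0.01],"claw": 0.85},
    {"turn": [0,0,0],"dp": [0,0,0.01],"claw": 0.85},
  ],
)

```text
t: 9.73
ee_pos: [610.2, 219.8, 15.8]
orientation: [-1.376, 0.904, -0.902]
ft_force: [-0.5, 0.3, 0.6]
width: 74.4
```

Request:
jog_arm(
  steps=[
    {"turn": [0,0,0],"dp": [0,0,0.3],"claw": 0.85},
    {"turn": [0,0,0],"dp": [0,0,0.7],"claw": 1},
    {"turn": [0,0,0],"dp": [0,0,1],"claw": 1},
    {"turn": [0,0,0],"dp": [0,0,1],"claw": 1},
    {"turn": [0,0,0],"dp": [0,0,1],"claw": 1},
  ],
)

```text
t: 10.15
ee_pos: [611.1, 220.1, 97.2]
orientation: [-1.374, 0.902, -0.903]
ft_force: [0.8, 0.2, -0.9]
width: 88.0
```

Request:
jog_arm(
  steps=[
    {"turn": [0,0,0],"dp": [-0.3,-1,0.3],"claw": 1},
    {"turn": [0,0,0],"dp": [-0.3,-1,0.3],"claw": 1},
    {"turn": [0,0,0],"dp": [-0.3,-1,0.3],"claw": 1},
    {"turn": [0,0,0],"dp": [-0.3,-1,0.3],"claw": 1},
  ],
)

```text
t: 10.48
ee_pos: [586.0, 138.2, 120.4]
orientation: [-1.375, 0.906, -0.904]
ft_force: [0.7, 1.1, 0.4]
width: 87.9
```

Request:
jog_arm(
  steps=[
    {"turn": [0,0,0],"dp": [-0.3,-1,0],"claw": 1},
    {"turn": [0,0,0],"dp": [-0.3,-1,0],"claw": 1},
    {"turn": [0,0,0],"dp": [-0.3,-1,0],"claw": 1},
    {"turn": [0,0,0],"dp": [-0.3,-1,0],"claw": 1},
  ],
)

```text
t: 10.82
ee_pos: [561.2, 57.3, 119.1]
orientation: [-1.375, 0.909, -0.905]
ft_force: [0.6, -0.7, 0.6]
width: 88.0
```

Request:
jog_arm(
  steps=[
    {"turn": [0,0,0],"dp": [-0.2,-1,0],"claw": 1},
    {"turn": [0,0,0],"dp": [-0.2,-1,0],"claw": 1},
    {"turn": [0,0,0],"dp": [-0.2,-1,0],"claw": 1},
    {"turn": [0,0,0],"dp": [-0.2,-1,0],"claw": 1},
  ],
)

```text
t: 11.15
ee_pos: [545.5, -22.8, 118.5]
orientation: [-1.374, 0.911, -0.906]
ft_force: [0.8, -0.4, -0.0]
width: 87.7
```

```bash
python3 - <<'E'
from m import *
o=st();d=crop('top',160,280,140,290,4,'j1.png');save(d,'top_j.png');d=crop('scene',215,345,150,270,5,'j2.png')
E
```

```text
t 11.15 ee [545.5 -22.8 118.5] disp [-155.75 -196.85] F [ 0.8 -0.4 -0. ] w 87.7 turn/pi [-0.0002 -0.0011  0.0022] q [-0.06  0.46  1.87  0.    0.82  1.1 ]
```

View pics/j1.png

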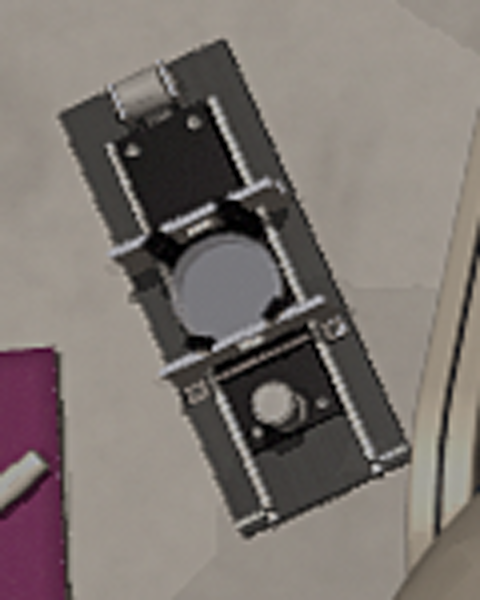

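View pics/j2.png

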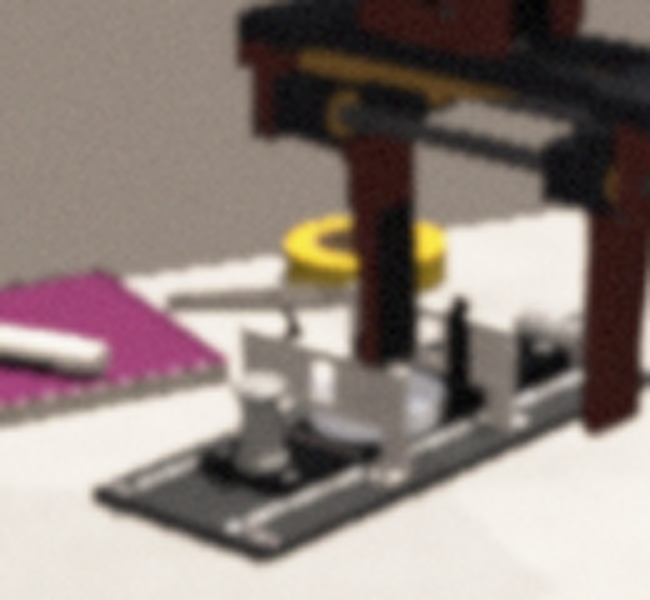

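Request:
jog_arm(
  steps=[
    {"turn": [0,-0.001,0.002],"dp": [-0.1,-0.7,0],"claw": 1},
    {"turn": [0,-0.001,0.002],"dp": [-0.1,-0.7,0],"claw": 1},
    {"turn": [0,-0.001,0.002],"dp": [-0.1,-0.7,0],"claw": 1},
    {"turn": [0,-0.001,0.002],"dp": [-0.1,-0.7,0],"claw": 1},
  ],
)

```text
t: 11.58
ee_pos: [538.3, -76.6, 118.6]
orientation: [-1.375, 0.902, -0.902]
ft_force: [-0.4, -0.4, 1.2]
width: 87.6
```

Request:
jog_arm(
  steps=[
    {"turn": [0,0,0],"dp": [0,-0.55,-0.4],"claw": 1},
    {"turn": [0,0,0],"dp": [0,-0.55,-0.8],"claw": 1},
    {"turn": [0,0,0],"dp": [0,-0.55,-0.9],"claw": 1},
    {"turn": [0,0,0],"dp": [0,-0.55,-0.9],"claw": 1},
    {"turn": [0,0,0],"dp": [0,-0.55,-0.9],"claw": 1},
  ],
)

```text
t: 12.0
ee_pos: [538.3, -119.2, 46.6]
orientation: [-1.375, 0.903, -0.9]
ft_force: [-0.3, -0.1, -0.0]
width: 87.6
```

```bash
python3 - <<'E'
from m import *
o=st();print((np.array([537.2,-122.4,4])-o['ee_pos'])/80)
over('k1.png',260,400,230,350,4.5)
E
```

```text
t 12.0 ee [ 538.3 -119.2   46.6] disp [-200.65 -282.38] F [-0.3 -0.1 -0. ] w 87.6 turn/pi [-0.0006 -0.0004 -0.0007] q [-0.24  0.58  1.89  0.    0.68  0.92]
[-0.01393027 -0.04038812 -0.53309529]
```

View pics/k1.png

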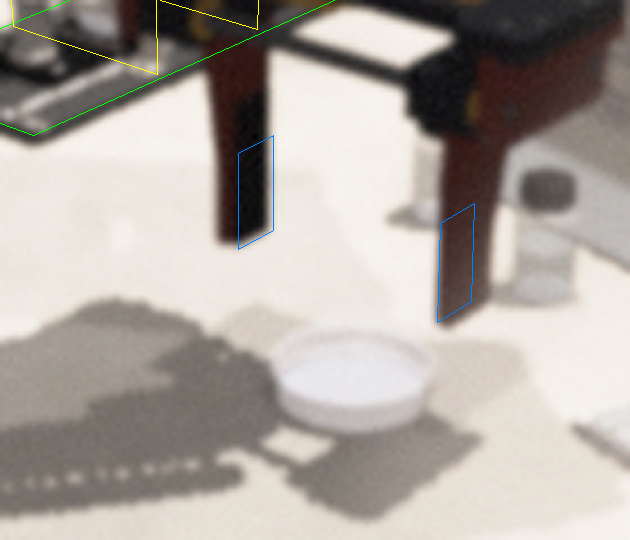

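Request:
jog_arm(
  steps=[
    {"turn": [0,0,0],"dp": [-0.014,-0.04,-0.3],"claw": 1},
    {"turn": [0,0,0],"dp": [-0.014,-0.04,-0.53],"claw": 1},
    {"turn": [0,0,0],"dp": [-0.014,-0.04,-0.53],"claw": 1},
    {"turn": [0,0,0],"dp": [-0.014,-0.04,-0.53],"claw": 1},
    {"turn": [0,0,0],"dp": [-0.014,-0.04,-0.53],"claw": 0.5},
    {"turn": [0,0,0],"dp": [-0.014,-0.04,-0.53],"claw": 0.5},
    {"turn": [0,0,0],"dp": [-0.014,-0.04,-0.53],"claw": 0.5},
    {"turn": [0,0,0],"dp": [-0.014,-0.04,-0.53],"claw": 0.5},
    {"turn": [0,0,0],"dp": [-0.014,-0.04,-0.53],"claw": 0.5},
    {"turn": [0,0,0],"dp": [-0.014,-0.04,-0.53],"claw": 0.5},
  ],
)

```text
t: 12.88
ee_pos: [538.4, -122.7, 5.8]
orientation: [-1.374, 0.9, -0.902]
ft_force: [-1.5, -0.0, 5.7]
width: 58.8
```

```bash
python3 - <<'E'
from m import *
o=st();over('k2.png',260,400,230,350,4.5,0)
E
```

```text
t 12.88 ee [ 538.4 -122.7    5.8] disp [-201.99 -285.67] F [-1.5 -0.   5.7] w 58.8 turn/pi [-0.0003  0.0006 -0.0007] q [-0.25  0.65  1.89  0.    0.6   0.91]
```

View pics/k2.png

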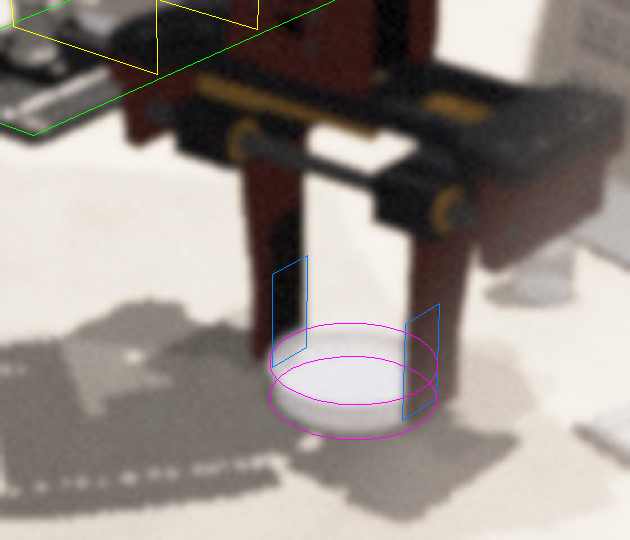

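Request:
jog_arm(
  steps=[
    {"turn": [0,0,0],"dp": [0,0,0.25],"claw": 0.5},
    {"turn": [0,0,0],"dp": [0,0,0.5],"claw": 0.5},
    {"turn": [0,0,0],"dp": [0,0,0.75],"claw": 0.5},
    {"turn": [0,0,0],"dp": [0,0,1],"claw": 0.5},
    {"turn": [0,0,0],"dp": [0,0,1],"claw": 0.5},
  ],
)

```text
t: 13.35
ee_pos: [540.6, -123.3, 89.1]
orientation: [-1.372, 0.896, -0.906]
ft_force: [0.1, -0.2, -0.5]
width: 58.5
```

Request:
jog_arm(
  steps=[
    {"turn": [0,0,0],"dp": [0.1,0.5,0.35],"claw": 0.5},
    {"turn": [0,0,0],"dp": [0.2,1,0.35],"claw": 0.5},
    {"turn": [0,0,0],"dp": [0.2,1,0.35],"claw": 0.5},
    {"turn": [0,0,0],"dp": [0.2,1,0.35],"claw": 0.5},
  ],
)

```text
t: 13.68
ee_pos: [556.9, -41.3, 117.1]
orientation: [-1.373, 0.893, -0.904]
ft_force: [0.6, 0.0, -0.2]
width: 58.5
```

Request:
jog_arm(
  steps=[
    {"turn": [0,0,0],"dp": [0.1,0.5,0],"claw": 0.5},
    {"turn": [0,0,0],"dp": [0.2,1,0],"claw": 0.5},
    {"turn": [0,0,0],"dp": [0.2,1,0],"claw": 0.5},
    {"turn": [0,0,0],"dp": [0.2,1,0],"claw": 0.5},
  ],
)

```text
t: 14.02
ee_pos: [572.4, 39.3, 115.9]
orientation: [-1.375, 0.892, -0.901]
ft_force: [-0.5, 0.2, -0.2]
width: 58.8
```

Request:
jog_arm(
  steps=[
    {"turn": [0,0,0],"dp": [0.1,0.5,0],"claw": 0.5},
    {"turn": [0,0,0],"dp": [0.2,1,0],"claw": 0.5},
    {"turn": [0,0,0],"dp": [0.2,1,0],"claw": 0.5},
    {"turn": [0,0,0],"dp": [0.2,1,0],"claw": 0.5},
  ],
)

```text
t: 14.35
ee_pos: [588.1, 118.9, 114.9]
orientation: [-1.377, 0.891, -0.899]
ft_force: [0.3, -0.6, -0.3]
width: 58.1
```

Request:
jog_arm(
  steps=[
    {"turn": [0,0,0],"dp": [0.1,0.5,0],"claw": 0.5},
    {"turn": [0,0,0],"dp": [0.2,1,0],"claw": 0.5},
    {"turn": [0,0,0],"dp": [0.2,1,0],"claw": 0.5},
    {"turn": [0,0,0],"dp": [0.2,1,0],"claw": 0.5},
  ],
)

```text
t: 14.68
ee_pos: [603.9, 197.9, 114.2]
orientation: [-1.379, 0.891, -0.898]
ft_force: [-0.4, 0.1, 0.9]
width: 58.8
```

```bash
python3 - <<'E'
from m import *
o=st();t=TD+RD@[0.7,0];print((np.array([*t,0])-o['ee_pos'])/80)
E
```

```text
t 14.68 ee [603.9 197.9 114.2] disp [-14.42 -17.49] F [-0.4  0.1  0.9] w 58.8 turn/pi [ 0.0006  0.0012 -0.0035] q [ 0.3   0.57  1.67 -0.    0.9   1.45]
[ 0.08652986  0.27579311 -1.42799675]
```

Request:
jog_arm(
  steps=[
    {"turn": [0.001,0.001,-0.0035],"dp": [0.085,0.27,-0.1],"claw": 0.5},
    {"turn": [0.001,0.001,-0.0035],"dp": [0.085,0.27,-0.3],"claw": 0.5},
    {"turn": [0.001,0.001,-0.0035],"dp": [0.085,0.27,-0.3],"claw": 0.5},
    {"turn": [0.001,0.001,-0.0035],"dp": [0.085,0.27,-0.3],"claw": 0.5},
    {"turn": [0.001,0.001,-0.0035],"dp": [0.085,0.27,-0.3],"claw": 0.5},
  ],
)

```text
t: 15.1
ee_pos: [610.4, 217.4, 90.3]
orientation: [-1.375, 0.905, -0.904]
ft_force: [0.2, 0.5, -0.2]
width: 58.6
```

```bash
python3 - <<'E'
from m import *
o=st();t=TD+RD@[0.7,0];print((np.array([*t,0])-o['ee_pos'])/80);over('l1.png',215,345,150,270,5,o['ee_pos'][2]-5)
E
```

```text
t 15.1 ee [610.4 217.4  90.3] disp [-0.69 -2.19] F [ 0.2  0.5 -0.2] w 58.6 turn/pi [-0.0002 -0.0002  0.0005] q [0.32 0.62 1.65 0.   0.87 1.49]
[ 0.00504665  0.03199036 -1.12887502]
```

View pics/l1.png

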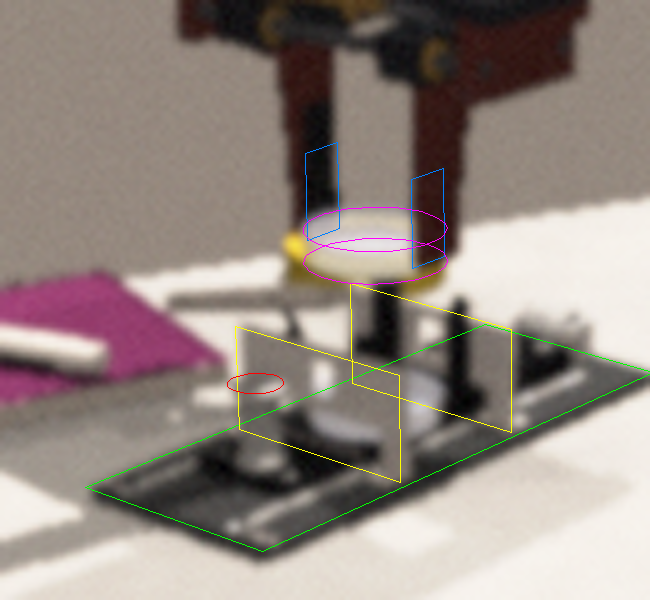

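Request:
jog_arm(
  steps=[
    {"turn": [0,0,0],"dp": [0.006,0.033,-0.08],"claw": 0.5},
    {"turn": [0,0,0],"dp": [0.006,0.033,-0.16],"claw": 0.5},
    {"turn": [0,0,0],"dp": [0.006,0.033,-0.16],"claw": 0.5},
    {"turn": [0,0,0],"dp": [0.006,0.033,-0.16],"claw": 0.5},
  ],
)

```text
t: 15.48
ee_pos: [610.8, 220.3, 77.4]
orientation: [-1.375, 0.905, -0.903]
ft_force: [0.0, 0.4, -0.1]
width: 58.6
```

Request:
jog_arm(
  steps=[
    {"turn": [0,0,0],"dp": [0,0,-0.06],"claw": 0.5},
    {"turn": [0,0,0],"dp": [0,0,-0.12],"claw": 0.5},
    {"turn": [0,0,0],"dp": [0,0,-0.18],"claw": 0.5},
    {"turn": [0,0,0],"dp": [0,0,-0.22],"claw": 0.5},
    {"turn": [0,0,0],"dp": [0,0,-0.22],"claw": 0.5},
    {"turn": [0,0,0],"dp": [0,0,-0.22],"claw": 0.5},
  ],
)

```text
t: 15.98
ee_pos: [610.8, 220.3, 59.5]
orientation: [-1.375, 0.905, -0.903]
ft_force: [0.9, 0.7, -0.5]
width: 58.6
```

```bash
python3 - <<'E'
from m import *
o=st();over('l2.png',215,345,150,270,5,o['ee_pos'][2]-5)
E
```

```text
t 15.98 ee [610.8 220.3  59.5] disp [0.81 0.27] F [ 0.9  0.7 -0.5] w 58.6 turn/pi [-0.0001 -0.0003  0.0004] q [0.33 0.66 1.66 0.   0.82 1.49]
```

View pics/l2.png

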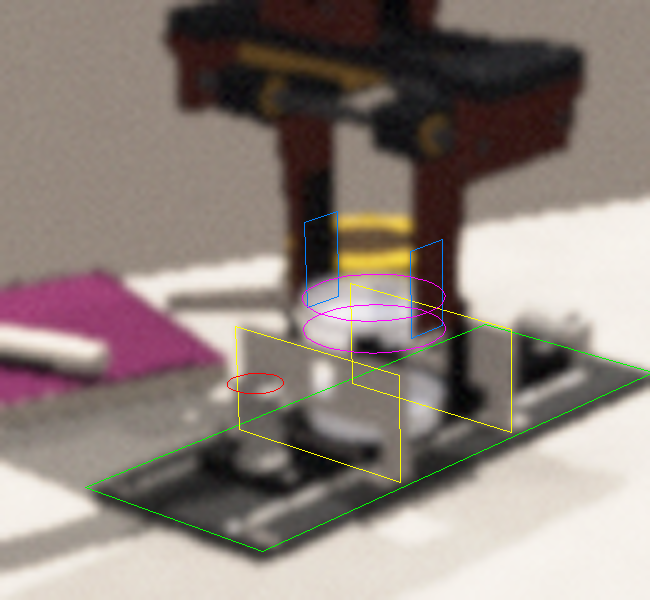

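Request:
jog_arm(
  steps=[
    {"turn": [0,0,0],"dp": [-0.003,-0.002,-0.05],"claw": 0.5},
    {"turn": [0,0,0],"dp": [-0.003,-0.002,-0.1],"claw": 0.5},
    {"turn": [0,0,0],"dp": [-0.003,-0.002,-0.15],"claw": 0.5},
    {"turn": [0,0,0],"dp": [-0.003,-0.002,-0.2],"claw": 0.5},
    {"turn": [0,0,0],"dp": [-0.003,-0.002,-0.2],"claw": 0.5},
    {"turn": [0,0,0],"dp": [-0.003,-0.002,-0.2],"claw": 0.5},
  ],
)

```text
t: 16.53
ee_pos: [610.8, 220.1, 43.4]
orientation: [-1.375, 0.905, -0.904]
ft_force: [2.9, -1.0, -1.6]
width: 58.7
```

Request:
jog_arm(
  steps=[
    {"turn": [0,0,0],"dp": [0,0,-0.04],"claw": 0.5},
    {"turn": [0,0,0],"dp": [0,0,-0.08],"claw": 0.5},
    {"turn": [0,0,0],"dp": [0,0,-0.12],"claw": 0.5},
    {"turn": [0,0,0],"dp": [0,0,-0.12],"claw": 0.5},
    {"turn": [0,0,0],"dp": [0,0,-0.12],"claw": 0.5},
  ],
)

```text
t: 16.95
ee_pos: [610.8, 220.0, 33.5]
orientation: [-1.375, 0.905, -0.904]
ft_force: [1.7, -0.1, -1.5]
width: 58.7
```

Request:
jog_arm(
  steps=[
    {"turn": [0,0,0],"dp": [0,0,-0.02],"claw": 0.5},
    {"turn": [0,0,0],"dp": [0,0,-0.03],"claw": 0.5},
    {"turn": [0,0,0],"dp": [0,0,-0.03],"claw": 0.5},
  ],
)

```text
t: 17.2
ee_pos: [610.8, 220.0, 31.1]
orientation: [-1.375, 0.905, -0.904]
ft_force: [2.3, -0.4, 0.0]
width: 58.7
```

```bash
python3 - <<'E'
from m import *
o=st()
E
```

```text
t 17.2 ee [610.8 220.   31.1] disp [0.71 0.06] F [ 2.3 -0.4  0. ] w 58.7 turn/pi [-0.0001 -0.0002  0.0004] q [0.33 0.71 1.66 0.   0.78 1.49]
```

Request:
jog_arm(
  steps=[
    {"turn": [0,0,0],"dp": [0.004,0.001,-0.015],"claw": 0.5},
    {"turn": [0,0,0],"dp": [0.004,0.001,-0.015],"claw": 0.5},
    {"turn": [0,0,0],"dp": [0.004,0.001,-0.015],"claw": 0.5},
  ],
)

```text
t: 17.45
ee_pos: [610.9, 220.0, 30.9]
orientation: [-1.375, 0.905, -0.903]
ft_force: [-3.0, -1.2, 10.1]
width: 58.6
```

```bash
python3 - <<'E'
from m import *
o=st()
E
```

```text
t 17.45 ee [610.9 220.   30.9] disp [0.76 0.05] F [-3.  -1.2 10.1] w 58.6 turn/pi [-0.     -0.0004  0.0004] q [0.33 0.71 1.66 0.   0.78 1.49]
```

Request:
jog_arm(
  steps=[
    {"turn": [0,0,0],"dp": [0,0,0.01],"claw": 0.85},
    {"turn": [0,0,0],"dp": [0,0,0.01],"claw": 0.85},
    {"turn": [0,0,0],"dp": [0,0,0.01],"claw": 0.85},
    {"turn": [0,0,0],"dp": [0,0,0.01],"claw": 0.85},
    {"turn": [0,0,0],"dp": [0,0,0.01],"claw": 0.85},
  ],
)

```text
t: 17.87
ee_pos: [610.6, 220.0, 31.4]
orientation: [-1.376, 0.905, -0.903]
ft_force: [0.7, -0.1, -0.3]
width: 75.2
```

Request:
jog_arm(
  steps=[
    {"turn": [0,0,0],"dp": [0,0,0.3],"claw": 0.85},
    {"turn": [0,0,0],"dp": [0,0,0.7],"claw": 0.85},
    {"turn": [0,0,0],"dp": [0,0,1],"claw": 0.85},
    {"turn": [0,0,0],"dp": [0,0,1],"claw": 0.85},
    {"turn": [0,0,0],"dp": [0,0,1],"claw": 0.8},
  ],
)

```text
t: 18.28
ee_pos: [611.5, 220.3, 112.8]
orientation: [-1.374, 0.904, -0.904]
ft_force: [-0.3, -0.5, -1.2]
width: 71.7
```

Request:
jog_arm(
  steps=[
    {"turn": [0,0,0],"dp": [-0.5,-1,0.2],"claw": 0.6},
    {"turn": [0,0,0],"dp": [-0.5,-1,0.2],"claw": 0.6},
    {"turn": [0,0,0],"dp": [-0.5,-1,0.2],"claw": 0.6},
    {"turn": [0,0,0],"dp": [-0.5,-1,0.2],"claw": 0.6},
  ],
)

```text
t: 18.62
ee_pos: [569.5, 138.2, 127.7]
orientation: [-1.375, 0.908, -0.905]
ft_force: [0.1, 0.6, -0.2]
width: 52.9
```

Request:
jog_arm(
  steps=[
    {"turn": [0,0,0],"dp": [-0.5,-1,0],"claw": 0.6},
    {"turn": [0,0,0],"dp": [-0.5,-1,0],"claw": 0.6},
    {"turn": [0,0,0],"dp": [-0.5,-1,0],"claw": 0.6},
    {"turn": [0,0,0],"dp": [-0.5,-1,0],"claw": 0.6},
  ],
)

```text
t: 18.95
ee_pos: [528.4, 57.1, 126.7]
orientation: [-1.376, 0.911, -0.905]
ft_force: [0.9, 0.7, -0.4]
width: 52.6
```

```bash
python3 - <<'E'
from m import *
o=st();d=crop('top',160,280,140,290,4,'n1.png');save(d,'top_n.png');d=crop('scene',215,345,150,270,5,'n2.png')
E
```

```text
t 18.95 ee [528.4  57.1 126.7] disp [-139.66 -116.66] F [ 0.9  0.7 -0.4] w 52.6 turn/pi [ 0.     -0.0014  0.002 ] q [0.09 0.43 1.9  0.   0.82 1.25]
```

View pics/n1.png

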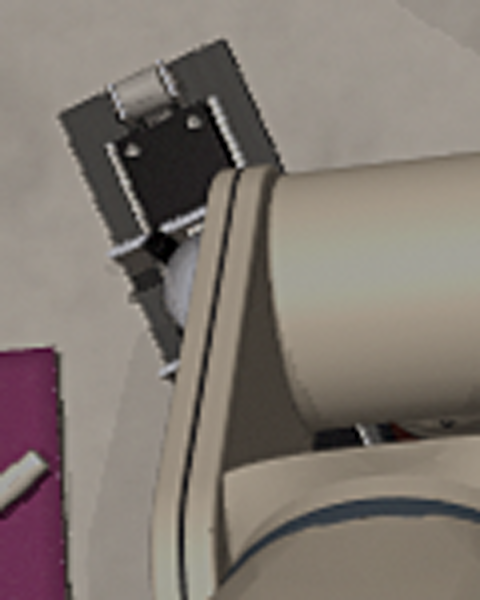

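View pics/n2.png

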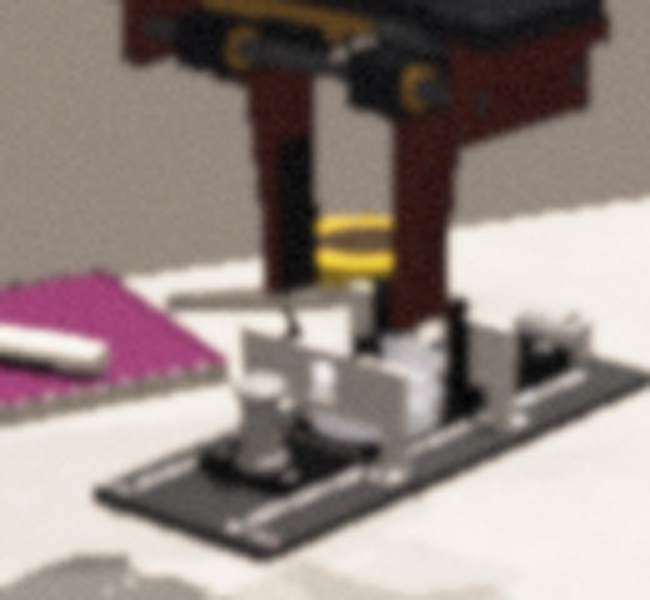

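Request:
jog_arm(
  steps=[
    {"turn": [0,-0.0014,0.002],"dp": [0.1,0.5,0],"claw": 0.6},
    {"turn": [0,-0.0014,0.002],"dp": [0.1,1,0],"claw": 0.6},
    {"turn": [0,-0.0014,0.002],"dp": [0.1,1,0],"claw": 0.6},
    {"turn": [0,-0.0014,0.002],"dp": [0.1,1,0],"claw": 0.6},
  ],
)

```text
t: 19.38
ee_pos: [539.5, 142.6, 127.1]
orientation: [-1.375, 0.895, -0.9]
ft_force: [0.4, 0.1, 1.1]
width: 52.7
```

Request:
jog_arm(
  steps=[
    {"turn": [0,0,0],"dp": [0.1,0.65,-0.2],"claw": 0.6},
    {"turn": [0,0,0],"dp": [0.1,0.65,-0.5],"claw": 0.6},
    {"turn": [0,0,0],"dp": [0.1,0.65,-0.6],"claw": 0.6},
    {"turn": [0,0,0],"dp": [0.1,0.65,-0.6],"claw": 0.6},
    {"turn": [0,0,0],"dp": [0.1,0.65,-0.6],"claw": 0.6},
  ],
)

```text
t: 19.8
ee_pos: [547.0, 194.0, 78.6]
orientation: [-1.376, 0.896, -0.899]
ft_force: [0.7, -0.1, -0.3]
width: 52.8
```

```bash
python3 - <<'E'
from m import *
o=st();print((np.array([544.3,190.8,19])-o['ee_pos'])/80);over('o1.png',205,335,160,280,5)
crop('top',160,300,140,300,3.7,'o2.png')
E
```

```text
t 19.8 ee [547.  194.   78.6] disp [-68.18   1.56] F [ 0.7 -0.1 -0.3] w 52.8 turn/pi [-0.0001  0.0006 -0.0022] q [ 0.32  0.56  1.81 -0.    0.77  1.48]
[-0.03391666 -0.04039989 -0.7451772 ]
```

View pics/o1.png

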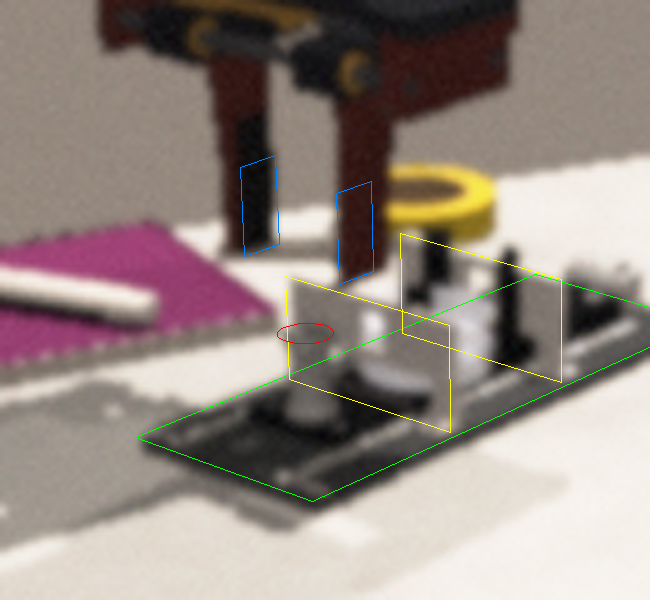

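View pics/o2.png

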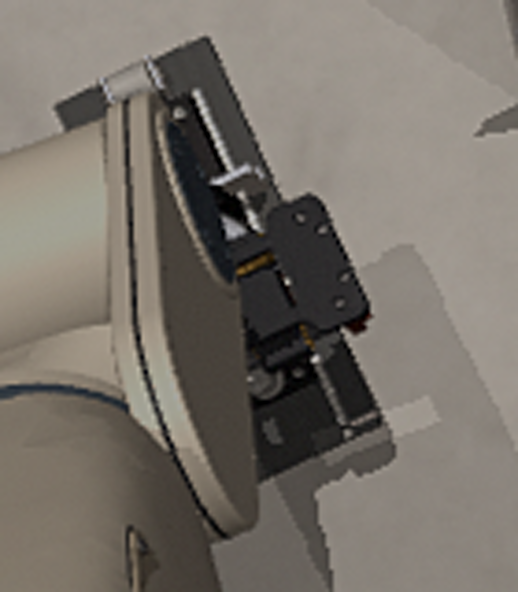

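Request:
jog_arm(
  steps=[
    {"turn": [0,0,-0.002],"dp": [-0.034,-0.04,-0.1],"claw": 0.6},
    {"turn": [0,0,-0.002],"dp": [-0.034,-0.04,-0.25],"claw": 0.6},
    {"turn": [0,0,-0.002],"dp": [-0.034,-0.04,-0.4],"claw": 0.6},
    {"turn": [0,0,-0.002],"dp": [-0.034,-0.04,-0.55],"claw": 0.6},
    {"turn": [0,0,-0.002],"dp": [-0.034,-0.04,-0.7],"claw": 0.6},
    {"turn": [0,0,-0.002],"dp": [-0.034,-0.04,-0.73],"claw": 0.6},
    {"turn": [0,0,-0.002],"dp": [-0.034,-0.04,-0.73],"claw": 0.6},
  ],
)

```text
t: 20.48
ee_pos: [544.2, 190.3, 19.8]
orientation: [-1.374, 0.902, -0.904]
ft_force: [-0.8, 0.4, 0.5]
width: 52.7
```

```bash
python3 - <<'E'
from m import *
o=st();print((np.array([544.3,190.8,19])-o['ee_pos'])/80);over('o3.png',205,335,160,280,5)
E
```

```text
t 20.48 ee [544.2 190.3  19.8] disp [-72.24  -0.73] F [-0.8  0.4  0.5] w 52.7 turn/pi [-0.0001  0.0005  0.0001] q [ 0.32  0.65  1.83 -0.    0.66  1.48]
[ 0.00125198  0.00603076 -0.01003632]
```

View pics/o3.png

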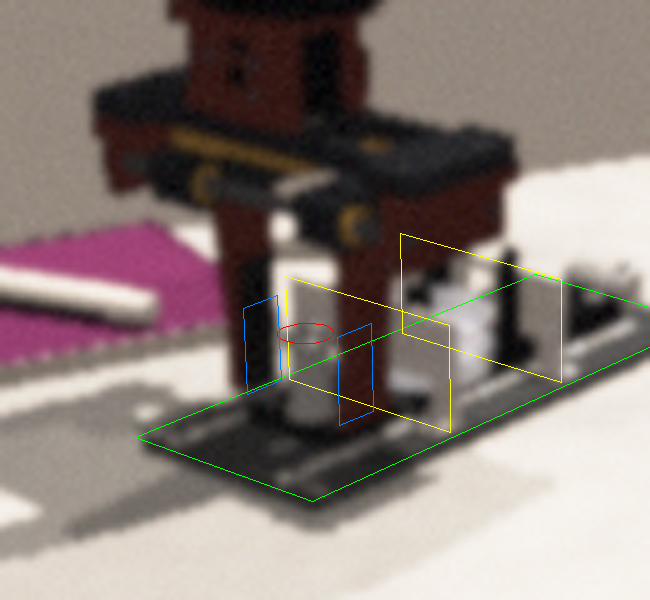

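Request:
jog_arm(
  steps=[
    {"turn": [0,0,0],"dp": [0,0,0],"claw": 0.2},
    {"turn": [0,0,0],"dp": [0,0,0],"claw": 0.1},
    {"turn": [0,0,0],"dp": [0,0,0],"claw": 0.1},
    {"turn": [0,0,0],"dp": [0,0,0],"claw": 0.1},
    {"turn": [0,0,0],"dp": [0,0,0],"claw": 0.1},
    {"turn": [0,0,0],"dp": [0,0,0],"claw": 0.1},
    {"turn": [0,0,0],"dp": [0,0,0],"claw": 0.1},
  ],
)

```text
t: 21.12
ee_pos: [545.5, 189.7, 21.1]
orientation: [-1.373, 0.9, -0.906]
ft_force: [3.1, -6.9, 1.9]
width: 20.7
```

```bash
python3 - <<'E'
from m import *
o=st();F=o['ft_force'];print('F disp',RD.T@F[:2])
E
```

```text
t 21.12 ee [545.5 189.7  21.1] disp [-71.28  -1.86] F [ 3.1 -6.9  1.9] w 20.7 turn/pi [0.0001 0.0014 0.    ] q [ 0.31  0.65  1.83 -0.    0.66  1.48]
F disp [ 0.08714758 -7.52033915]
```

Request:
jog_arm(
  steps=[
    {"turn": [0,0.001,0],"dp": [-0.03,-0.013,-0.01],"claw": 0},
    {"turn": [0,0.001,0],"dp": [-0.08,-0.035,-0.01],"claw": 0},
    {"turn": [0,0.001,0],"dp": [-0.14,-0.061,-0.01],"claw": 0},
    {"turn": [0,0.001,0],"dp": [-0.2,-0.087,-0.01],"claw": 0},
    {"turn": [0,0.001,0],"dp": [-0.25,-0.108,-0.01],"claw": 0},
    {"turn": [0,0.001,0],"dp": [-0.25,-0.108,-0.01],"claw": 0},
    {"turn": [0,0.001,0],"dp": [-0.25,-0.108,-0.01],"claw": 0},
  ],
)

```text
t: 21.7
ee_pos: [527.1, 181.4, 21.0]
orientation: [-1.372, 0.9, -0.905]
ft_force: [3.9, -0.8, 2.3]
width: 20.5
```

```bash
python3 - <<'E'
from m import *
o=st();F=o['ft_force'];print('F disp',RD.T@F[:2]);crop('scene',205,335,160,280,5,'p1.png')
E
```

```text
t 21.7 ee [527.1 181.4  21. ] disp [-91.52  -2.1 ] F [ 3.9 -0.8  2.3] w 20.5 turn/pi [-0.0002  0.0013 -0.    ] q [ 0.31  0.63  1.88 -0.    0.63  1.47]
F disp [ 3.27608302 -2.30635787]
```

View pics/p1.png

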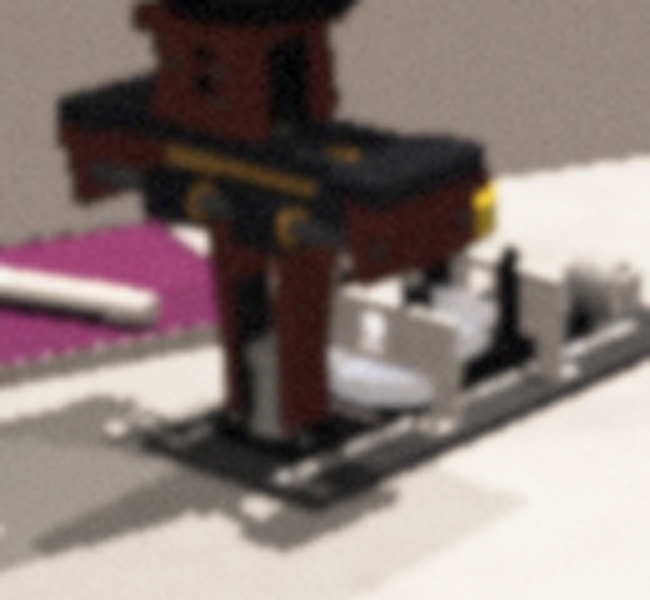

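Request:
jog_arm(
  steps=[
    {"turn": [0,0.001,0],"dp": [-0.05,-0.022,0],"claw": 0},
    {"turn": [0,0.001,0],"dp": [-0.12,-0.052,0],"claw": 0},
    {"turn": [0,0.001,0],"dp": [-0.2,-0.087,0],"claw": 0},
    {"turn": [0,0.001,0],"dp": [-0.28,-0.121,0],"claw": 0},
    {"turn": [0,0.001,0],"dp": [-0.36,-0.156,0],"claw": 0},
    {"turn": [0,0.001,0],"dp": [-0.44,-0.191,0],"claw": 0},
    {"turn": [0,0.001,0],"dp": [-0.51,-0.221,0],"claw": 0},
    {"turn": [0,0.001,0],"dp": [-0.57,-0.247,0],"claw": 0},
    {"turn": [0,0.001,0],"dp": [-0.57,-0.247,0],"claw": 0},
    {"turn": [0,0.001,0],"dp": [-0.57,-0.247,0],"claw": 0},
  ],
)

```text
t: 22.58
ee_pos: [482.2, 161.9, 21.1]
orientation: [-1.373, 0.902, -0.904]
ft_force: [4.6, 0.4, -2.1]
width: 21.0
```

```bash
python3 - <<'E'
from m import *
o=st();F=o['ft_force'];print('F disp',RD.T@F[:2]);d=crop('scene',205,335,160,280,6,'q1.png');d=crop('top',160,300,160,300,4.2,'q2.png')
E
```

```text
t 22.58 ee [482.2 161.9  21.1] disp [-140.38   -2.14] F [ 4.6  0.4 -2.1] w 21.0 turn/pi [-0.0004  0.0008  0.    ] q [0.3  0.59 1.99 0.   0.57 1.46]
F disp [ 4.35732405 -1.46591898]
```

View pics/q1.png

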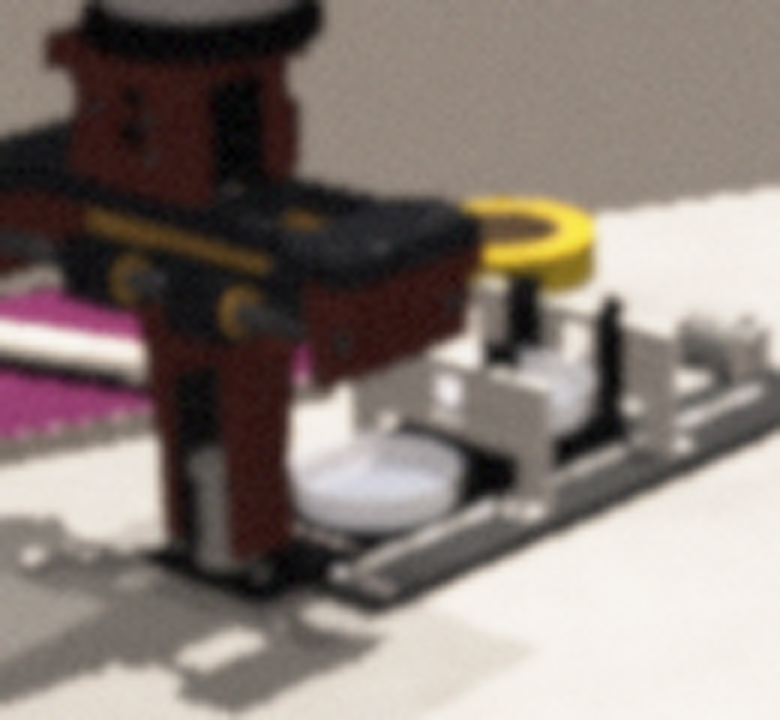

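View pics/q2.png

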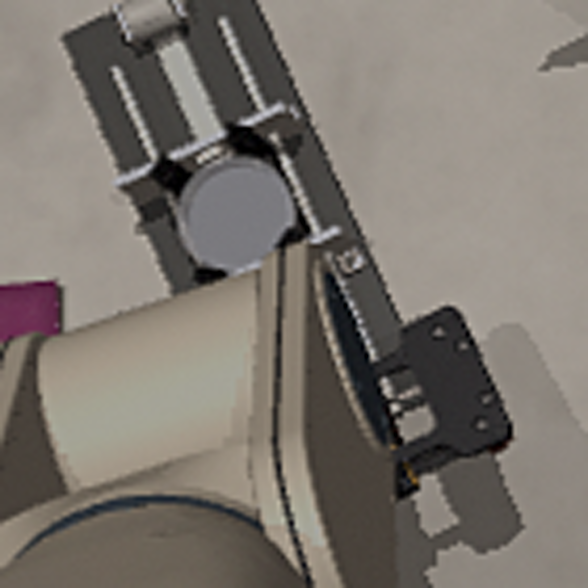

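```bash
python3 - <<'E'
from m import *
d=crop('scene',238,288,230,268,15,'r1.png')
for x,y,z in [(-115,50,8),(-115,-50,8),(-115,-27,11),(-115,27,11),(-109,-27,15),(-109,27,15),(-109,0,15)]:
    u,v=pix(d,[*(RD@[x,y]+TD),z]);print((x,y,z),round(u,1),round(v,1),'crop',round((u-238)*15),round((v-230)*15))
E
```

```text
(-115, 50, 8) 234.2 245.9 crop -58 239
(-115, -50, 8) 269.4 258.6 crop 472 429
(-115, -27, 11) 261.0 254.2 crop 344 362
(-115, 27, 11) 241.9 247.4 crop 58 261
(-109, -27, 15) 263.0 251.4 crop 375 321
(-109, 27, 15) 243.9 244.7 crop 89 220
(-109, 0, 15) 253.4 248.0 crop 230 270
```

View pics/r1.png

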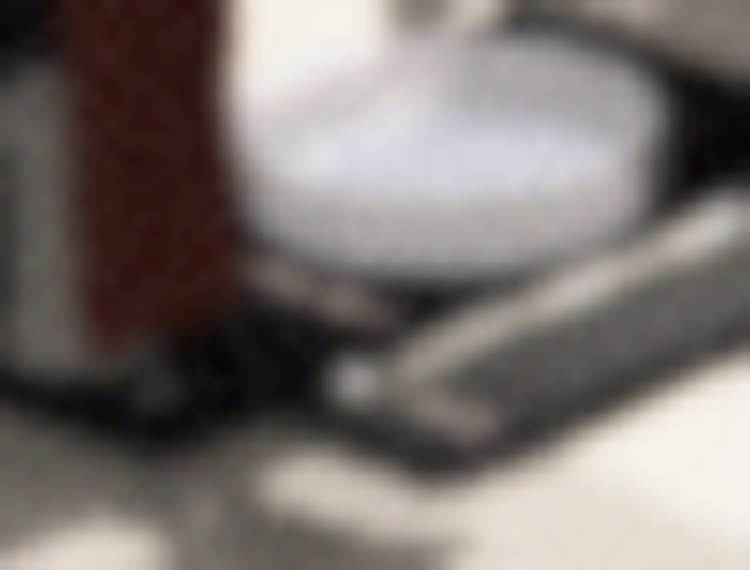

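```bash
cat >> m.py <<'E'
def lines(N=4,xp=-106,xm=-114,yp=range(-25,-8,2),ym=range(-48,-37,1)):
    ds=[cam('scene') for _ in range(N)];d=ds[0];g=np.mean([cv2.cvtColor(x['img'],cv2.COLOR_RGB2GRAY).astype(np.float32) for x in ds],0).astype(np.float32)
    s=np.arange(-8,8.01,.25)
    def one(x0,y,z):
        U=np.array([pix(d,[*(RD@[x0+k,y]+TD),z]) for k in s],np.float32)
        v=cv2.remap(g,U[None,:,0].copy(),U[None,:,1].copy(),cv2.INTER_CUBIC)[0];return v
    for nm,x0,ys,z in(('pointer',xp,yp,15),('mark',xm,ym,8)):
        r=[]
        for y in ys:
            v=one(x0,y,z);i=np.argmax(np.where(np.abs(s)<5,v,-1));r.append(x0+s[i]);
        print(nm,np.round(r,1),'med',np.median(r))
        vm=np.mean([one(x0,y,z) for y in ys],0);print('  mean profile',dict(zip((x0+s[::4]).round(0).astype(int).tolist(),vm[::4].round(0).astype(int).tolist())))
    return d
E
python3 - <<'E'
from m import *
lines()
E
```

```text
pointer [-107.2 -106.  -107.5 -106.8 -106.2 -105.5 -103.5 -106.  -106.2] med -106.25
  mean profile {-114: 33, -113: 41, -112: 49, -111: 58, -110: 67, -109: 75, -108: 81, -107: 85, -106: 86, -105: 84, -104: 81, -103: 76, -102: 72, -101: 68, -100: 66, -99: 67, -98: 70}
mark [-113.2 -113.  -112.8 -112.2 -112.  -112.8 -112.2 -112.  -112.  -111.8
 -111.2] med -112.25
  mean profile {-122: 50, -121: 55, -120: 62, -119: 70, -118: 78, -117: 87, -116: 97, -115: 105, -114: 111, -113: 115, -112: 116, -111: 114, -110: 108, -109: 102, -108: 94, -107: 88, -106: 82}
```

Request:
jog_arm(
  steps=[
    {"turn": [0,0.0005,0],"dp": [-0.03,-0.013,0],"claw": 0},
    {"turn": [0,0.0005,0],"dp": [-0.06,-0.026,0],"claw": 0},
    {"turn": [0,0.0005,0],"dp": [-0.078,-0.034,0],"claw": 0},
    {"turn": [0,0.0005,0],"dp": [-0.078,-0.034,0],"claw": 0},
    {"turn": [0,0.0005,0],"dp": [-0.078,-0.034,0],"claw": 0},
    {"turn": [0,0.0005,0],"dp": [-0.078,-0.034,0],"claw": 0},
  ],
)

```text
t: 23.43
ee_pos: [477.4, 159.8, 21.2]
orientation: [-1.372, 0.902, -0.904]
ft_force: [6.0, 0.9, -1.7]
width: 20.4
```

```bash
python3 - <<'E'
from m import *
o=st();F=o['ft_force'];print('F disp',RD.T@F[:2]);d=lines(4,xp=-112,xm=-113);crop('scene',238,288,230,268,15,'r2.png');crop('scene',205,335,160,280,6,'r3.png')
st()
E
```

```text
t 23.43 ee [477.4 159.8  21.2] disp [-145.7    -2.16] F [ 6.   0.9 -1.7] w 20.4 turn/pi [-0.0006  0.0009  0.    ] q [0.3  0.58 2.   0.   0.56 1.46]
F disp [ 5.84393491 -1.57795799]
pointer [-113.8 -112.8 -111.8 -111.2 -111.2 -111.2 -111.  -111.  -109.2] med -111.25
  mean profile {-120: 31, -119: 39, -118: 48, -117: 58, -116: 69, -115: 79, -114: 87, -113: 93, -112: 96, -111: 96, -110: 92, -109: 87, -108: 81, -107: 74, -106: 70, -105: 68, -104: 70}
mark [-113.2 -113.  -112.8 -112.5 -112.2 -112.5 -112.  -112.  -112.  -112.
 -111.2] med -112.25
  mean profile {-121: 55, -120: 61, -119: 69, -118: 78, -117: 88, -116: 97, -115: 106, -114: 112, -113: 116, -112: 116, -111: 113, -110: 109, -109: 103, -108: 97, -107: 92, -106: 87, -105: 84}
t 23.73 ee [477.4 159.8  21.2] disp [-145.66   -2.15] F [ 5.8  1.6 -2.2] w 20.9 turn/pi [-0.0006  0.0009  0.    ] q [0.3  0.58 2.   0.   0.56 1.46]
```

View pics/r2.png

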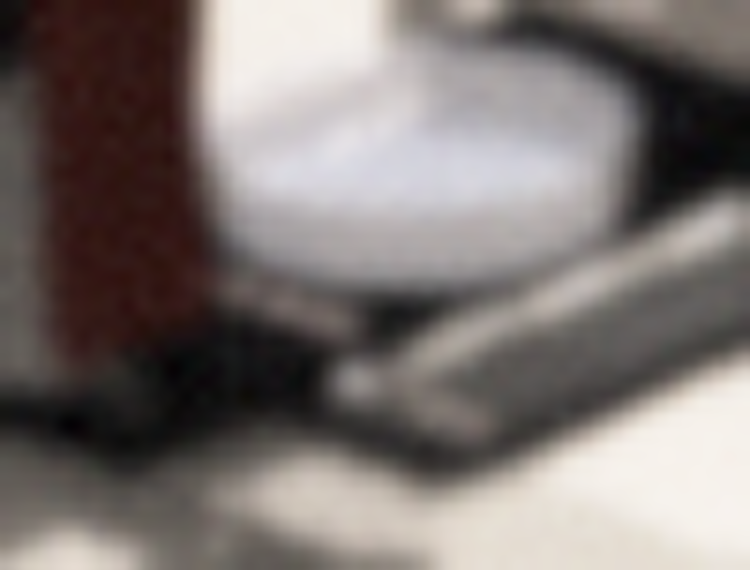

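View pics/r3.png

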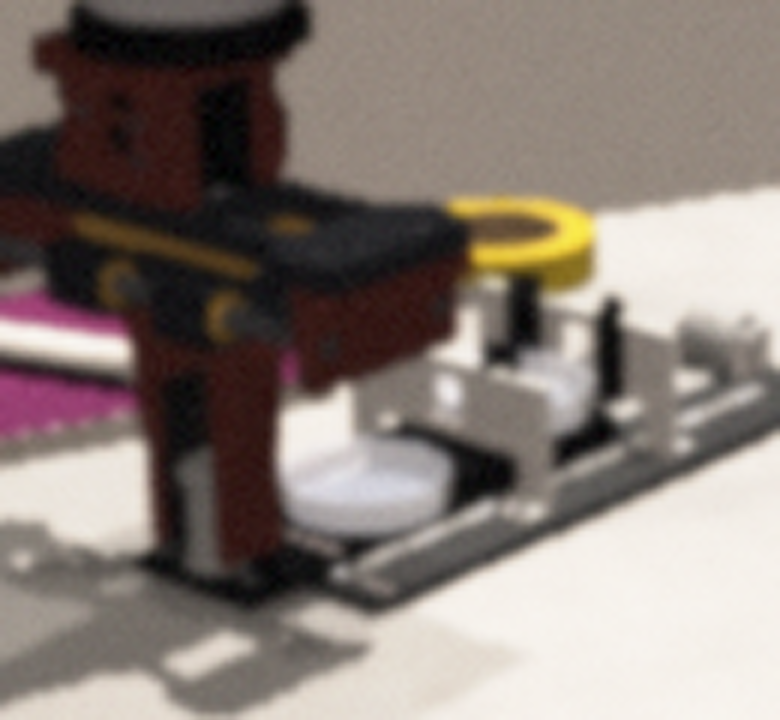

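Request:
jog_arm(
  steps=[
    {"turn": [0,0.0005,0],"dp": [-0.02,-0.009,0],"claw": 0},
    {"turn": [0,0.0005,0],"dp": [-0.027,-0.012,0],"claw": 0},
    {"turn": [0,0.0005,0],"dp": [-0.027,-0.012,0],"claw": 0},
    {"turn": [0,0.0005,0],"dp": [-0.027,-0.012,0],"claw": 0},
    {"turn": [0,0.0005,0],"dp": [-0.027,-0.012,0],"claw": 0},
  ],
)

```text
t: 24.15
ee_pos: [476.4, 159.4, 21.2]
orientation: [-1.371, 0.902, -0.904]
ft_force: [5.9, 2.4, -3.3]
width: 20.8
```

```bash
python3 - <<'E'
from m import *
o=st();F=o['ft_force'];print('F disp',RD.T@F[:2]);d=lines(6,xp=-112,xm=-112,yp=range(-25,-16,2));crop('scene',238,288,230,268,15,'s2.png')
d=lines(4,xp=-112,xm=-112,yp=range(-25,-16,2))
st()
E
```

```text
t 24.15 ee [476.4 159.4  21.2] disp [-146.78   -2.14] F [ 5.9  2.4 -3.3] w 20.8 turn/pi [-0.0009  0.001   0.    ] q [0.3  0.58 2.   0.   0.56 1.46]
F disp [ 6.38771154 -0.14747824]
pointer [-114.5 -114.5 -113.5 -112.8 -112. ] med -113.5
  mean profile {-120: 41, -119: 50, -118: 61, -117: 71, -116: 81, -115: 88, -114: 92, -113: 92, -112: 89, -111: 83, -110: 75, -109: 66, -108: 58, -107: 52, -106: 49, -105: 49, -104: 52}
mark [-113.8 -113.  -112.8 -112.  -111.5 -112.5 -112.2 -112.  -112.  -111.8
 -111.2] med -112.0
  mean profile {-120: 61, -119: 69, -118: 78, -117: 88, -116: 97, -115: 105, -114: 112, -113: 115, -112: 116, -111: 114, -110: 110, -109: 104, -108: 98, -107: 93, -106: 89, -105: 86, -104: 85}
pointer [-114.8 -114.5 -113.8 -113.  -112. ] med -113.75
  mean profile {-120: 40, -119: 50, -118: 61, -117: 71, -116: 81, -115: 89, -114: 92, -113: 92, -112: 89, -111: 83, -110: 74, -109: 66, -108: 58, -107: 52, -106: 50, -105: 50, -104: 54}
mark [-113.2 -113.  -112.8 -112.2 -112.  -112.8 -112.2 -112.2 -112.2 -112.
 -111.2] med -112.25
  mean profile {-120: 62, -119: 70, -118: 78, -117: 87, -116: 96, -115: 105, -114: 112, -113: 116, -112: 116, -111: 113, -110: 109, -109: 103, -108: 98, -107: 93, -106: 89, -105: 86, -104: 85}
t 24.7 ee [476.4 159.4  21.2] disp [-146.77   -2.15] F [ 6.   2.  -3.2] w 20.6 turn/pi [-0.0009  0.001   0.    ] q [0.3  0.58 2.   0.   0.56 1.46]
```

View pics/s2.png

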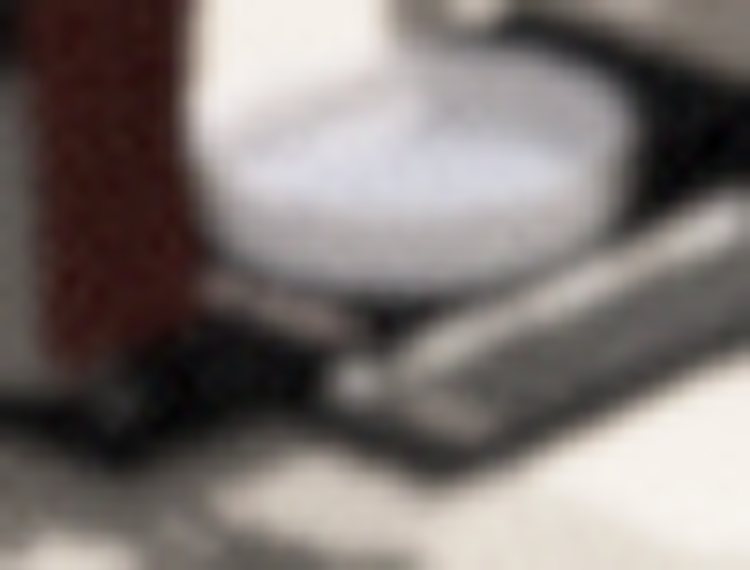

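Request:
jog_arm(
  steps=[
    {"turn": [0,0.0005,0],"dp": [-0.008,-0.0035,0],"claw": 0},
    {"turn": [0,0.0005,0],"dp": [-0.008,-0.0035,0],"claw": 0},
    {"turn": [0,0.0005,0],"dp": [-0.008,-0.0035,0],"claw": 0},
    {"turn": [0,0.0005,0],"dp": [-0.008,-0.0035,0],"claw": 0},
    {"turn": [0,0.0005,0],"dp": [-0.008,-0.0035,0],"claw": 0},
    {"turn": [0,0.0005,0],"dp": [-0.008,-0.0035,0],"claw": 0},
  ],
)

```text
t: 25.2
ee_pos: [476.8, 159.6, 21.2]
orientation: [-1.37, 0.902, -0.903]
ft_force: [5.8, 1.4, -3.4]
width: 20.8
```

```bash
python3 - <<'E'
from m import *
o=st();F=o['ft_force'];print('F disp',RD.T@F[:2]);d=lines(4,xp=-112,xm=-112,yp=range(-25,-16,2))
d=cam('top');save(d,'fin_top.png');d=cam('scene');save(d,'fin_scene.png');st()
E
```

```text
t 25.2 ee [476.8 159.6  21.2] disp [-146.3    -2.15] F [ 5.8  1.4 -3.4] w 20.8 turn/pi [-0.0011  0.0011  0.    ] q [0.3  0.58 2.   0.   0.56 1.46]
F disp [ 5.87606583 -1.01522715]
pointer [-114.2 -113.8 -113.  -112.5 -111.5] med -113.0
  mean profile {-120: 36, -119: 44, -118: 53, -117: 63, -116: 73, -115: 81, -114: 87, -113: 89, -112: 87, -111: 82, -110: 75, -109: 66, -108: 59, -107: 51, -106: 47, -105: 46, -104: 47}
mark [-113.2 -113.  -112.5 -112.  -112.  -112.8 -112.8 -112.2 -112.  -112.
 -111.2] med -112.25
  mean profile {-120: 62, -119: 70, -118: 78, -117: 87, -116: 96, -115: 105, -114: 112, -113: 116, -112: 116, -111: 114, -110: 109, -109: 103, -108: 98, -107: 92, -106: 88, -105: 85, -104: 84}
t 25.5 ee [476.8 159.6  21.2] disp [-146.25   -2.13] F [ 5.7  1.  -2.6] w 20.8 turn/pi [-0.0011  0.0011  0.    ] q [0.3  0.58 2.   0.   0.56 1.46]
```

View pics/fin_top.png

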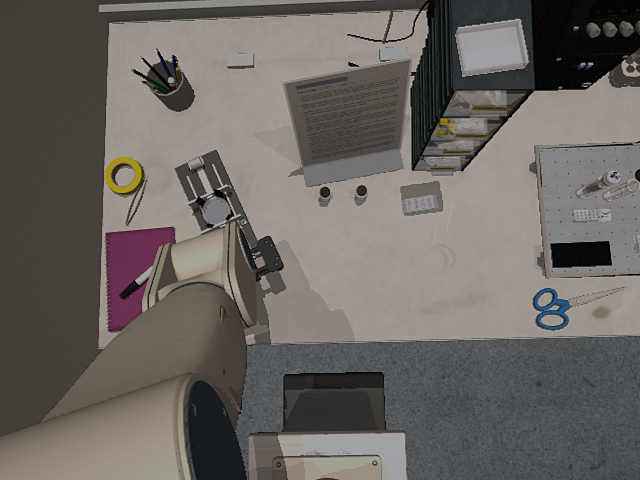

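View pics/fin_scene.png

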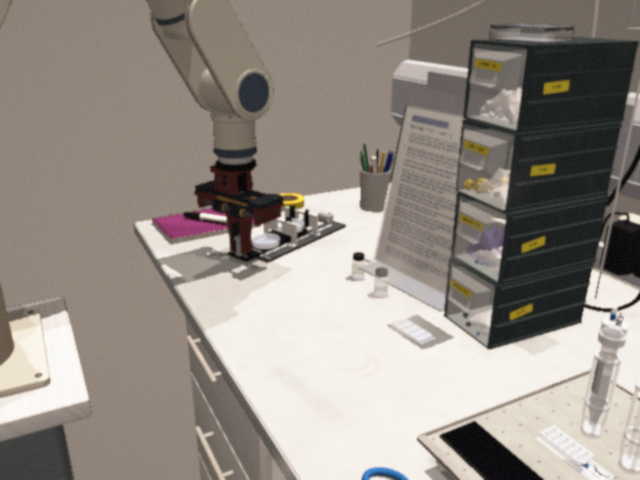

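```bash
python3 - <<'E'
from m import *
print(ctrl.close_job());st()
E
```

```text
the job is handed in; nothing more can be done
None
the job is handed in; nothing more can be done
```

The job is done and handed in at about 25.5 s of robot time. Both dishes are loaded and the shuttle is held at the line, with the knob still gripped.

- **Loading:** I lowered both dishes level between the guides. Contact came with the dish undersides at about 10.9 mm and 25.1 mm, against the stated 11 and 25 mm. The images showed the first dish flat in the pocket and the second on top of it.
- **Pull-out:** The lower dish came out under the gate, and the upper dish stayed in the magazine.
- **Line position:** The tool had moved 75.0 mm from where it gripped the knob. In the scene image, the pointer and the mark agreed to about 0.3–0.8 mm, with the pointer slightly past the mark. I had first overshot to 75.5 mm and eased back. The arm hid the lines from the top camera, so this image check rests on one view.
- **Holding force:** The pull read about 5.9 N along the shuttle, matching the stated spring force at the mark. The reading stayed steady over the last 0.3 s.
- **Bystanders:** The vials and the chip look unmoved in the final images.

**What disagreed:**
- The knob sat about 2 mm to one side of where my fit of the base plate put it. That caused a 7.5 N sideways push at the grip, and I relieved it as the pull began.
- The jaws read about 20.7 mm on the knob, probably because the pads hold its 23 mm head rather than the waist.

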